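Lay out the pliers set in a row on the tray

TASK

Lay out all four pliers on the aluminium tray for the repair: in one neat row, evenly spaced a finger's width or so apart, lying flat and parallel to the tray's short sides, jaws away from the robot and handle ends drawn back against the tray's near long rim, in order of length from the longest on the robot's left to the shortest on its right. Set them down rather than dropping them, and leave the lantern, the bangle stand and the soap dish undisturbed.

Things in the scene. Friction and masses are not known exactly. Their poses are not given: they have to be found in the camera images.
- long_nose: Long-nose pliers, 146 mm long, the longest: round jaws tapering to a 5 mm tip 64 mm ahead of the rivet. Steel joint round the rivet, the place to grip: flat-sided, 22 mm wide, 14 mm thick, from 12 mm behind to 14 mm ahead of it. 60 to 135 g. Origin: underside, below the rivet; x to the jaws, z out of the upper face. Starts in the bin's left or right half.
- flat_nose: Flat-nose pliers, 126 mm, second longest: blunt square jaws 17 to 21 mm wide ending 44 mm ahead of the rivet. Steel joint round the rivet, the place to grip: flat-sided, 22 mm wide, 14 mm thick, from 12 mm behind to 14 mm ahead of it. 60 to 135 g. Origin: underside, below the rivet; x to the jaws, z out of the upper face. Starts flat on the left part of the tray, askew by up to 92 degrees.
- cutter: Diagonal cutters, 110 mm, third longest: round head 26 mm wide, short point 28 mm ahead of the rivet. Steel joint round the rivet, the place to grip: flat-sided, 22 mm wide, 14 mm thick, from 12 mm behind to 14 mm ahead of it. 60 to 135 g. Origin: underside, below the rivet; x to the jaws, z out of the upper face. Starts in the bin's left or right half.
- nipper: End nippers, 100 mm, the shortest: T-shaped head, crossbar 36 mm wide 6 to 16 mm ahead of the rivet, edge at 18 mm. Steel joint round the rivet, the place to grip: flat-sided, 22 mm wide, 14 mm thick, from 12 mm behind to 14 mm ahead of it. 60 to 135 g. Origin: underside, below the rivet; x to the jaws, z out of the upper face. Starts flat on the tray's right part, askew by up to 92 degrees.
- bin: Fixed blue plastic tilt-out bin, tilted out to the robot's side on a steel cradle. Origin: on the sill under its middle; x level to its back, y along its width, z up. Its floor rises towards +x at 33.2 degrees (0.58 rad). Inside 162 mm up the slope, 284 mm wide. Bin and tray stand side by side; which is on the left is random. Highest point 160 mm.
- bin_foot (a point): Lower edge of the bin's sloping floor at mid width, at the front panel's foot (bin x -75, z 30 mm). Walls stand square to the floor: front 82 mm (leans out to the robot), back 48 mm (leans over the floor), sides 48 mm. Two pliers lie flat on the floor, up to 5 degrees crooked, 80 mm or more apart, handles down against the front panel, rivets about 87 mm up the slope.
- tray_in (a point): Centre of the inner floor of the shallow aluminium tray, 3 mm above the sill; y along its long side (robot's left, within 12 degrees), x across it, away from the robot, z up. Inside 176 mm (x) by 300 mm (y); rim 11 mm above the floor, 3 mm thick; near long rim's inner face at x = -88 mm. Fixed, does not move.
- tray: The aluminium tray, 182 x 306 x 14 mm; origin at the centre of its underside, axes as tray_in. Fixed.
- lantern: Bystander: loose round LED lantern, 84 mm across (bail handle 96), 156 mm high, press button on top. Origin: centre of its underside. It stands between bin and tray.
- bangle_stand: Bystander: loose clear glass bangle stand, foot 84 mm across, post with a knob, 173 mm high, glass bangles 68 mm across stacked on its foot. Origin: centre of its underside. It stands between bin and tray.
- soap_dish: Bystander: loose aluminium soap dish with a bar of soap, 130 x 92 mm, 33 mm high. Origin: centre of its underside. It stands beyond bin and tray.
- long_nose_heel (a point): Midway between the handle ends of long_nose, 82 mm behind the rivet, 7 mm above the underside. The closed handles, alike on all four, are two grey plastic grips 14 mm thick, 50 mm over both at the widest, about 60 mm behind the rivet.
- flat_nose_heel (a point): Midway between the handle ends of flat_nose, 82 mm behind the rivet, 7 mm above the underside. The closed handles, alike on all four, are two grey plastic grips 14 mm thick, 50 mm over both at the widest, about 60 mm behind the rivet.
- cutter_heel (a point): Midway between the handle ends of cutter, 82 mm behind the rivet, 7 mm above the underside. The closed handles, alike on all four, are two grey plastic grips 14 mm thick, 50 mm over both at the widest, about 60 mm behind the rivet.
- nipper_heel (a point): Midway between the handle ends of nipper, 82 mm behind the rivet, 7 mm above the underside. The closed handles, alike on all four, are two grey plastic grips 14 mm thick, 50 mm over both at the widest, about 60 mm behind the rivet.

How it is judged (in metres and radians):
At the end, for the whole second after the job is handed in: All four flat and at rest on the tray floor, within 8 degrees of its short sides, jaws away from the robot, handle ends within 6 mm of the near rim, ordered long_nose, flat_nose, cutter, nipper from the robot's left, neighbouring rivets 50 to 90 mm apart (x of long_nose_heel in the frame of tray_in between -0.092 and -0.082 m and y of long_nose in the frame of tray_in between -0.14 and 0.14 m and angle between the x axis of each of long_nose, flat_nose, cutter, nipper and the x axis of tray_in, either way round below 0.14 rad and z of each of long_nose, flat_nose, cutter, nipper in the frame of tray_in below 0.006 m and angle between each of long_nose, flat_nose, cutter, nipper's own z axis and vertical below 0.08 rad and linear speed of each of long_nose, flat_nose, cutter, nipper below 0.02 m/s and x of flat_nose_heel in the frame of tray_in between -0.092 and -0.082 m and y of flat_nose in the frame of tray_in between -0.14 and 0.14 m and x of cutter_heel in the frame of tray_in between -0.092 and -0.082 m and y of cutter in the frame of tray_in between -0.14 and 0.14 m and x of nipper_heel in the frame of tray_in between -0.092 and -0.082 m and y of nipper in the frame of tray_in between -0.14 and 0.14 m and y of long_nose in the frame of flat_nose between 0.05 and 0.09 m and y of flat_nose in the frame of cutter between 0.05 and 0.09 m and y of cutter in the frame of nipper between 0.05 and 0.09 m); the robot touches nothing.
It fails at once if the lantern is shifted by more than 15 mm or tipped by more than 10 degrees (distance of lantern from where it was at the start of the episode above 0.015 m or angle between lantern's own z axis and vertical above 0.175 rad).
It fails at once if the bangle stand is shifted by more than 15 mm or tipped by more than 10 degrees (distance of bangle_stand from where it was at the start of the episode above 0.015 m or angle between bangle_stand's own z axis and vertical above 0.175 rad).
It fails at once if the soap dish is shifted by more than 15 mm or tipped by more than 10 degrees (distance of soap_dish from where it was at the start of the episode above 0.015 m or angle between soap_dish's own z axis and vertical above 0.175 rad).
It fails at once if pliers are dropped: out of the fingers' hold they reach 0.55 m/s within 20 mm of the tray's floor (a fall of 15 mm or more) ((z of long_nose in the frame of tray_in below 0.02 m and linear speed of long_nose above 0.55 m/s and contact force between long_nose and the fingers below 0.5 N) or (z of flat_nose in the frame of tray_in below 0.02 m and linear speed of flat_nose above 0.55 m/s and contact force between flat_nose and the fingers below 0.5 N) or (z of cutter in the frame of tray_in below 0.02 m and linear speed of cutter above 0.55 m/s and contact force between cutter and the fingers below 0.5 N) or (z of nipper in the frame of tray_in below 0.02 m and linear speed of nipper above 0.55 m/s and contact force between nipper and the fingers below 0.5 N)).
It also fails if it takes over 72 s, if anything falls off the work surface, if the arm or the gripper's body presses on something with over 40 N, if the wrist force passes 120 N, or if a joint passes its speed limit or range.

ROBOT

A 6-joint arm with a two-finger parallel gripper is mounted at the origin on the work surface. World frame = base frame: x ahead of the robot, y to its left, z up, the work surface at z = 0. Lengths are in m, angles in degrees, forces in N, time in s.
With the tool pointing down it reaches from about 0.4 to 0.825 m from the base axis. Payload 7 kg.
Tool frame: the origin (TCP) lies midway between the tips of the shut fingers; the grasp point (between the pads) lies r.grip_depth behind it (r.grip_depth is the distance from the TCP to the grasp point, in m); z points along the fingers, y is the line along which they close (so a half turn about z gives the same grasp; the last joint's range is limited). The gripper opens to 88 mm and grips with 3 to 60 N. Pads are 19 mm wide; open, the fingers measure 130 mm over their backs; the gripper's body (78 mm by 193 mm) begins 47 mm behind the grasp point.
Start: joints at [-57.118, 20.546, 0.682, 0, -70.136, -16.507], TCP at [0.19, -0.648, 0.192] pointing down, gripper open.
Joint ranges: [-176.03, 176.03], [-82.01, 121.73], [-58.28, 71.71], [-173.87, 95.51], [-174.79, -0.11], [-173.66, 173.66]. Speed limits (degrees/s): [136.94, 136.94, 172.46, 180, 180, 180].

INTERFACE

Orientations are given as [roll, pitch, yaw] about the fixed x, y, z axes, in that order (R = Rz(yaw) Ry(pitch) Rx(roll)).
In Python, from plant import r, viewer, workorder, get_state gives the robot as it stands (r), with the cameras (viewer), the readings as plain functions and the job (workorder).
- The arm moves only by the tool drive_effector, called after "Call:" by a JSON object that holds its "api" and its "payload". Schema: {"type":"object","properties":{"deltas":{"type":"array","items":{"type":"array","items":{"type":"number"},"minItems":6,"maxItems":6},"minItems":1,"maxItems":12},"finger_gap":{"type":"number"},"squeeze":{"type":"number"},"only":{"type":"string"},"quiet":{"type":"boolean"},"lines":{"type":"string"}},"required":["deltas"],"additionalProperties":false}. deltas is a list of rows, 1 to 12 of them, each of 6 numbers: dx, dy, dz in fractions of the full range, 1 being 0.75 m, then a rotation vector rx, ry, rz in fractions of the full range, 1 being pi rad; each row is the pose to reach, as a shift and turn from the pose commanded when the call began, along the tool's axes at that moment; what a row does not reach only later rows make up. A row lasts 1/12 s, in which the tool goes at most 0.0417 m and 7.16 degrees, less where a joint would pass 70% of its speed; a pose out of reach is approached as far as the arm can. finger_gap is the finger opening in m, set as the call begins (left out keeps the last). The fingers move at their own pace and stop on an object; squeeze is the grip in N (left out, the last holds). Time passes only in rows, so rows that do not move let the fingers close. The tool returns the time, the measured TCP pose, the force, the opening and the grip force at its end. only (a regular expression) keeps the lines of the reply that match it, lines (a string "A,B") keeps lines A to B, and quiet returns only ok. Shift and turn numbers lie between -1 and 1, and a call with a number outside is refused. Input that does not fit is refused with a message, and nothing moves.
- get_state(): the state, without advancing time (a new reading comes with each control period).
- viewer.capture(name): name is "side" or "top" or "wrist"; returns a dict with "frame" (400x640x3 uint8, red, green, blue), "z_map" (400x640 float32, m along the optical axis (not along the pixel's ray), 0 where there is no reading), "fx", "fy", "cx", "cy" (pixels), "cam_to_world" (4x4, takes a point from camera to world coordinates). Camera axes: x right, y down, z forward; pixel columns grow to the right and rows downward; lengths in m; the calibration is good to about 2 mm. A picture is of the moment at which its call begins.
- workorder.close_job(): hands the job in; it is judged then, once.
The state is a dict: "time_s": time; "joints": joint angles; "qd": joint speeds; "joint_torque": joint torques, N m; "tcp_pos": TCP position; "eef_rot": TCP orientation; "contact_force": force on the tool from outside, world axes, zero at the start; "moment": the same for the moment, N m; "gripper_width": finger opening in m; "gripper_force": force on a finger pad.
Only numpy, scipy, OpenCV 4.12 (cv2) and the standard library are available. Lean on these libraries where they do the work, as an engineer would, in place of code of your own. Each camera call takes 0.05 s, during which the arm holds its last target. There are 200 camera calls.

## Working session

There is one attempt and no reset: what is moved stays moved. The work goes in short steps, Python scripts to look and compute and a tool call to move; the robot and the scene stay as the last step left them, time stands still between calls to the robot, and variables do not carry over. Pictures are saved under pics/ and viewed, at most 10 in all, crops included, and the job is handed in when it is done.

```bash
ls; mkdir -p pics; python3 - <<'E'
from plant import r, viewer, workorder, get_state
import cv2,numpy as np
print(get_state(), r.grip_depth)
for n in ["side","top"]:
    c=viewer.capture(n); cv2.imwrite(f"pics/{n}0.png",c["frame"][:,:,::-1]); print(n,c["fx"],c["fy"],c["cx"],c["cy"]); print(np.round(c["cam_to_world"],3).tolist())
E
```

```text
pics
plant.py
{'time_s': 0.0, 'joints': array([-5.71183377e+01,  2.05922355e+01,  6.33971043e-01, -2.03138135e-02,
       -7.01373268e+01, -1.65053058e+01]), 'qd': array([-0.01568654,  0.02737341, -0.00177284, -0.0410904 , -0.04013749,
        0.02944603]), 'joint_torque': array([ 2.48864953e-04, -5.82727039e+01,  2.93069834e+01,  6.99713454e+00,
        7.24869737e-03, -1.43083153e-04]), 'tcp_pos': array([ 0.19010572, -0.64709551,  0.19061461]), 'eef_rot': array([ 1.79902922e+02, -8.85118281e-03, -1.63630554e+02]), 'contact_force': array([ 0.1669445 , -0.30796366,  0.08893863]), 'moment': array([ 0.00965145, -0.03097228,  0.02575281]), 'gripper_force': 0.0, 'gripper_width': 0.08774819109681925} 0.0188
side 493.1169976999273 493.1169976999273 313.77576108137873 195.64482314691696
[[-0.706, -0.378, 0.598, -0.126], [-0.707, 0.405, -0.58, 0.742], [-0.023, -0.833, -0.554, 0.794], [0.0, 0.0, 0.0, 1.0]]
top 436.78995270207145 436.78995270207145 314.6051416072869 192.58635051169506
[[0.014, -0.987, 0.16, 0.464], [-1.0, -0.018, -0.018, 0.018], [0.02, -0.159, -0.987, 1.041], [0.0, 0.0, 0.0, 1.0]]
```

View pics/top0.png

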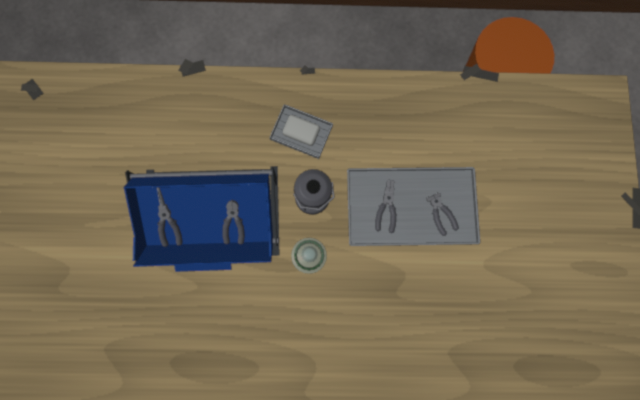

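View pics/side0.png

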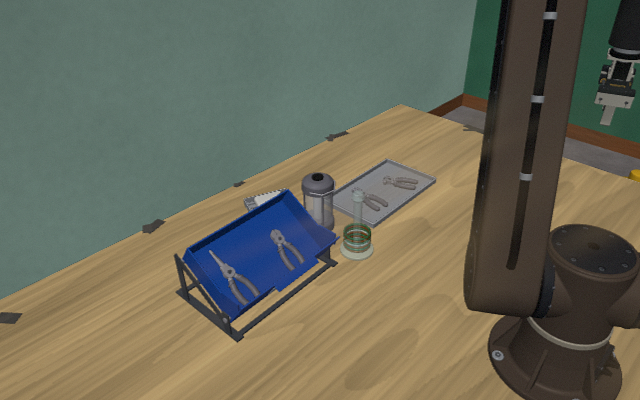

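The top view shows the bin at left (130–278, 172–268) with the long-nose at (165,215) and cutter at (233,213). The tray is at right (348–478, 168–244) with the flat-nose at (388,199) and nipper at (438,200). The lantern is at (313,190), the bangle stand at (309,255) and the soap dish at (302,130). The side view agrees.

```bash
cat > h.py <<'E'
from plant import r, viewer, workorder, get_state
import cv2,numpy as np
from scipy.spatial.transform import Rotation as Ro
def ray(c,u,v):
    M=c["cam_to_world"]; d=np.stack([(np.asarray(u,float)-c["cx"])/c["fx"],(np.asarray(v,float)-c["cy"])/c["fy"],np.ones(np.shape(u))],-1)
    return M[:3,3], d@M[:3,:3].T
def onplane(c,uv,n,d):   # plane n.p=d
    uv=np.asarray(uv,float); o,D=ray(c,uv[...,0],uv[...,1]); n=np.asarray(n,float)
    return o+D*((d-o@n)/(D@n))[...,None]
def depthpt(c,uv):
    uv=np.asarray(uv,int); o,D=ray(c,uv[...,0],uv[...,1]); return o+D*c["z_map"][uv[...,1],uv[...,0]][...,None]
def tri(c1,p1,c2,p2):
    o1,d1=ray(c1,*p1);o2,d2=ray(c2,*p2)
    t=np.linalg.lstsq(np.stack([d1,-d2],1),o2-o1,rcond=None)[0]; a=o1+t[0]*d1;b=o2+t[1]*d2
    return (a+b)/2,np.linalg.norm(a-b)
def tool():
    s=get_state(); return s["tcp_pos"],Ro.from_euler('xyz',s["eef_rot"],degrees=True)
def goto(p,R):
    p0,R0=tool(); print("from",np.round(p0,4),"d tool mm",np.round(R0.inv().apply(np.asarray(p)-p0)*1000,1),"rotvec",np.round((R0.inv()*R).as_rotvec(degrees=True),2))
E
python3 - <<'E'
from h import *
np.set_printoptions(precision=3,suppress=True)
c=viewer.capture("top"); s=viewer.capture("side")
names=dict(traycorners=[(348,169),(473,168),(478,243),(350,245)],pl=[(388,199),(438,200)],binpl=[(165,215),(233,210)],lantern=[(313,187)],dish=[(302,130)],bangle=[(309,253)],binrim=[(128,178),(272,176),(272,260),(136,264)])
for k,v in names.items(): print(k,depthpt(c,v).tolist() if 0 else np.round(depthpt(c,v),3).tolist())
print("tray z=.014",np.round(onplane(c,names["traycorners"],[0,0,1],.014),3).tolist())
# two views of the rivets
for a,b in [((388,199),(368,199)),((438,200),(396,181)),((165,215),(231,275)),((233,210),(281,240))]:
    print(tri(c,a,s,b))
E
```

```text
traycorners [[0.689, -0.08, 0.018], [0.697, -0.383, 0.016], [0.517, -0.387, 0.017], [0.508, -0.086, 0.015]]
pl [[0.617, -0.175, 0.019], [0.618, -0.296, 0.016]]
binpl [[0.563, 0.326, 0.087], [0.576, 0.178, 0.093]]
lantern [[0.619, 0.005, 0.155]]
dish [[0.779, 0.032, 0.033]]
bangle [[0.484, 0.011, 0.175]]
binrim [[0.638, 0.399, 0.12], [0.648, 0.093, 0.12], [0.47, 0.097, -0.001], [0.457, 0.377, 0.095]]
tray z=.014 [[0.689, -0.081, 0.014], [0.698, -0.384, 0.014], [0.517, -0.388, 0.014], [0.508, -0.086, 0.014]]
(array([ 0.615, -0.184, -0.004]), np.float64(0.013950212393835749))
(array([ 0.612, -0.306,  0.002]), np.float64(0.019677835716926582))
(array([0.563, 0.328, 0.077]), np.float64(0.0034322003530334773))
(array([0.575, 0.177, 0.078]), np.float64(0.007748054689610345))
```

```bash
python3 - <<'E'
from h import *
goto([0.56,-0.235,0.32],Ro.from_euler('xyz',[180,0,-178.3],degrees=True))
w=viewer.capture("wrist"); M=np.linalg.inv(np.block([[tool()[1].as_matrix(),tool()[0][:,None]],[np.zeros((1,3)),1]]))@w["cam_to_world"]
print(np.round(M,3),w["fx"])
E
```

```text
from [ 0.1902 -0.6473  0.191 ] d tool mm [-471.   291.5 -128.7] rotvec [ 5.000e-02 -1.000e-02  1.467e+01]
[[ 0.001 -0.962 -0.272  0.075]
 [ 1.     0.001 -0.     0.   ]
 [ 0.    -0.272  0.962 -0.194]
 [ 0.     0.     0.     1.   ]] 316.8147765004215
```

Rows with final pose relative; second call relative to commanded pose when call began. I can do two calls: first half 12 rows, then rest.

Units first: shifts go in shares of 0.75 m and turns go in shares of pi rad. So -0.42 m / 0.75 = -0.56, -0.385 m / 0.75 = -0.5133, 14.7 degrees / 180 = 0.0817.

Call:
{"api": "drive_effector", "payload": {"deltas": [[-0.0533, 0.0267, 0, 0, 0, 0.0111], [-0.1067, 0.0533, 0, 0, 0, 0.0222], [-0.16, 0.08, 0, 0, 0, 0.0333], [-0.2, 0.1067, 0, 0, 0, 0.0444], [-0.24, 0.1333, 0, 0, 0, 0.0556], [-0.28, 0.16, 0, 0, 0, 0.0667], [-0.3267, 0.1867, 0.0133, 0, 0, 0.0817], [-0.3733, 0.2133, 0.0133, 0, 0, 0.0817], [-0.42, 0.24, 0.0267, 0, 0, 0.0817], [-0.4667, 0.2667, 0.0267, 0, 0, 0.0817], [-0.5133, 0.2933, 0.0267, 0, 0, 0.0817], [-0.56, 0.32, 0.0267, 0, 0, 0.0817]], "finger_gap": 0.05, "squeeze": 30}}

```text
time_s: 1.25
tcp_pos: [0.5266, -0.2972, 0.1716]
eef_rot: [-180.0, 0.0, -178.3]
contact_force: [-0.3, -0.5, -0.1]
gripper_width: 0.0501
gripper_force: 0.0
```

```bash
python3 - <<'E'
from h import *
goto([0.60,-0.235,0.17],Ro.from_euler('xyz',[180,0,-178.3],degrees=True))
E
```

```text
from [ 0.5266 -0.2972  0.1716] d tool mm [-75.2  60.    1.6] rotvec [-0.    0.   -0.02]
```

Converted, -0.075 m / 0.75 = -0.1, 0.06 m / 0.75 = 0.08.

Call:
{"api": "drive_effector", "payload": {"deltas": [[-0.04, 0.0333, 0, 0, 0, 0], [-0.0733, 0.06, 0, 0, 0, 0], [-0.1, 0.08, 0, 0, 0, 0], [-0.1, 0.08, 0, 0, 0, 0], [-0.1, 0.08, 0, 0, 0, 0]]}}

```text
time_s: 1.67
tcp_pos: [0.5996, -0.2355, 0.1709]
eef_rot: [180.0, -0.1, -178.2]
contact_force: [-0.1, -0.4, 0.3]
gripper_width: 0.0498
gripper_force: 0.0
```

```bash
python3 - <<'E'
from h import *
w=viewer.capture("wrist"); cv2.imwrite("pics/w1.png",w["frame"][:,:,::-1])
import pickle; pickle.dump(w,open("w1.pkl","wb"))
E
```

```text
(no output)
```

View pics/w1.png

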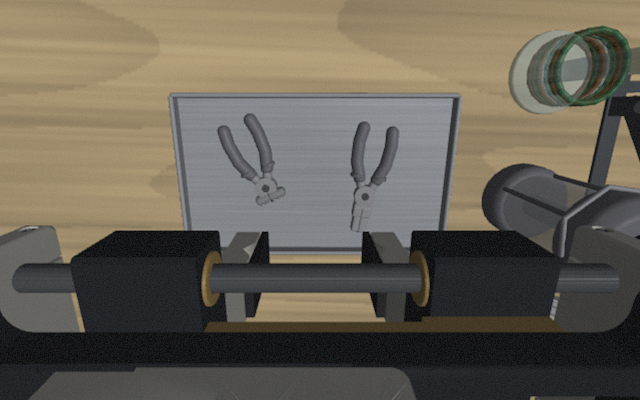

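The wrist view, robot side up, shows the tray at (170–460, 94–250). The flat-nose rivet is at (365,197) with jaws toward (357,228) and handles up. The nipper rivet is at (265,188) with its head at (271,200). Next I'll get the poses from masks.

```bash
cat >> h.py <<'E'
def rivet(c,uv,rad=9):
    g=cv2.cvtColor(c["frame"],cv2.COLOR_RGB2GRAY).astype(float); u,v=np.meshgrid(np.arange(640),np.arange(400))
    m=(u-uv[0])**2+(v-uv[1])**2<rad**2; t=np.percentile(g[m],18); k=(m&(g<=t)).astype(np.uint8)
    n,l,s,ce=cv2.connectedComponentsWithStats(k); i=min(range(1,n),key=lambda i:np.hypot(*(ce[i]-uv))-0.3*s[i,4]); return ce[i],s[i,4]
E
python3 - <<'E'
from h import *; import pickle
np.set_printoptions(precision=4,suppress=True)
w=pickle.load(open("w1.pkl","rb")); t=viewer.capture("top")
for nm,uw,ut in [("flat",(365,197),(388,199)),("nip",(265,188),(438,200))]:
    a,sa=rivet(w,uw,7); b,sb=rivet(t,ut,4); p,e=tri(w,a,t,b); print(nm,a,sa,b,sb,"tri",p,e,"z17:",onplane(w,a,[0,0,1],.017),"depth",depthpt(w,np.round(a)))
u,v=np.meshgrid(np.arange(640),np.arange(400)); P=depthpt(w,np.stack([u,v],-1)); ok=(w["z_map"]>0)&(v<228)
fl=ok&(u>190)&(u<440)&(v>105)
print("floor z median",np.median(P[...,2][fl]), "pct",np.percentile(P[...,2][fl],[1,5,20,50,80,90,95,99]))
hi=fl&(P[...,2]>np.median(P[...,2][fl])+0.009)&(P[...,2]<.03)
n,l,s,ce=cv2.connectedComponentsWithStats(hi.astype(np.uint8))
for i in range(1,n):
    if s[i,4]>300:
        Q=P[l==i]; m=Q.mean(0); ev,V=np.linalg.eigh(np.cov(Q[:,:2].T)); a=V[:,1]; a=a*np.sign(a[0]); x=(Q[:,:2]-m[:2])@a
        print(s[i],m,"yaw",np.degrees(np.arctan2(a[1],a[0])),"extent",x.min(),x.max(),"z",np.median(Q[:,2]))
# tray near rim inner edge & sides from depth profile/rim tops
rim=ok&(P[...,2]>.0105)&(P[...,2]<.03)&(u>165)&(u<466)&(v>90)
near=rim&(v<104)&(u>185)&(u<450); Q=P[near]; f=np.polyfit(Q[:,1],Q[:,0],1); print("near rim line: yaw",-np.degrees(np.arctan(f[0])),"x at y=-.235",np.polyval(f,-.235),"z",np.median(Q[:,2]),len(Q),np.std(Q[:,0]-np.polyval(f,Q[:,1])))
for nm,mm in [("right",rim&(u<192)&(v>110)&(v<215)),("left",rim&(u>438)&(v>110)&(v<215))]:
    Q=P[mm]; f=np.polyfit(Q[:,0],Q[:,1],1); print(nm,"yaw",np.degrees(np.arctan(f[0])),"y at x=.6",np.polyval(f,.6),np.median(Q[:,2]),len(Q),np.std(Q[:,1]-np.polyval(f,Q[:,0])))
E
```

```text
flat [364.7407 196.4074] 27 [389.7 199.2] 20 tri [ 0.6175 -0.1791  0.0235] 0.002526166713200033 z17: [ 0.6205 -0.1783  0.017 ] depth [ 0.6196 -0.1783  0.0185]
nip [265.     188.3929] 28 [435.875 200.25 ] 8 tri [ 0.6185 -0.2942  0.0034] 0.0005341138295961226 z17: [ 0.6147 -0.2919  0.017 ] depth [ 0.6141 -0.2918  0.0178]
floor z median 0.003958997396034281 pct [0.0021 0.0026 0.0032 0.004  0.005  0.016  0.0172 0.0184]
[ 218  113   67   93 2066] [ 0.5839 -0.3041  0.0166] yaw 24.540560011300958 extent -0.04886858027568785 0.049997723880415415 z 0.016778693851702803
[ 351  121   48  107 2219] [ 0.5931 -0.175   0.0165] yaw -7.177080570506077 extent -0.05443536888289343 0.06777409292293425 z 0.016648258071988498
near rim line: yaw 1.6059765204414 x at y=-.235 0.511824055310433 z 0.016750251628867285 1390 0.0015077317498552584
right yaw 1.8007024280778428 y at x=.6 -0.3868972742104864 0.016327179889826904 669 0.0014349539546183615
left yaw 1.7780904134360647 y at x=.6 -0.08412338947243302 0.01628268368598379 651 0.0014305721934873541
```

```bash
cat >> h.py <<'E'
TH=1.75; TC=np.array([0.601,-0.2355])
def down(xy,yaw,off,z):
    a=np.radians(yaw); p=np.r_[np.asarray(xy)[:2]+off*np.array([np.cos(a),np.sin(a)]),z]
    goto(p,Ro.from_euler('xyz',[180,0,yaw-180],degrees=True))
def tw(x,y): a=np.radians(TH); return TC+np.array([x*np.cos(a)-y*np.sin(a),x*np.sin(a)+y*np.cos(a)])
E
python3 - <<'E'
from h import *
down((.620,-.1783),-7.2,.001,.0065)
E
```

```text
from [ 0.5984 -0.2368  0.1713] d tool mm [-24.4  57.7 164.8] rotvec [ 0.   -0.04  8.88]
```

Converted, 0.125 m / 0.75 = 0.1667, 0.06 m / 0.75 = 0.08, 8.9 degrees / 180 = 0.0494.

Call:
{"api": "drive_effector", "payload": {"deltas": [[-0.0107, 0.024, 0.04, 0, 0, 0.0167], [-0.0213, 0.0507, 0.08, 0, 0, 0.0333], [-0.032, 0.0773, 0.12, 0, 0, 0.0494], [-0.032, 0.0773, 0.1467, 0, 0, 0.0494], [-0.032, 0.0773, 0.1667, 0, 0, 0.0494], [-0.032, 0.0773, 0.1667, 0, 0, 0.0494]]}}

```text
time_s: 2.27
tcp_pos: [0.618, -0.1784, 0.0431]
eef_rot: [-180.0, -0.3, 172.7]
contact_force: [-1.7, -0.2, -1.3]
gripper_width: 0.0501
gripper_force: 0.0
```

```bash
python3 - <<'E'
from h import *
down((.620,-.1783),-7.2,.001,.0065)
E
```

```text
from [ 0.618  -0.1784  0.0431] d tool mm [-3.2  0.4 36.6] rotvec [-0.01 -0.33 -0.1 ]
```

Converted, 0.036 m / 0.75 = 0.048, 0.028 m / 0.75 = 0.0373.

Call:
{"api": "drive_effector", "payload": {"deltas": [[-0.0013, 0, 0.02, 0, 0, 0], [-0.0013, 0, 0.0373, 0, 0, 0], [-0.0013, 0, 0.048, 0, 0, 0], [-0.0013, 0, 0.048, 0, 0, 0], [-0.0013, 0, 0.048, 0, 0, 0]]}}

```text
time_s: 2.68
tcp_pos: [0.622, -0.1789, 0.0113]
eef_rot: [-180.0, 0.0, 172.7]
contact_force: [0.2, -0.1, -0.2]
gripper_width: 0.0502
gripper_force: 0.0
```

```bash
python3 - <<'E'
from h import *
down((.620,-.1783),-7.2,.001,.0065)
E
```

```text
from [ 0.622  -0.1789  0.0113] d tool mm [1.1 0.3 4.8] rotvec [-0.01  0.02 -0.06]
```

Call:
{"api": "drive_effector", "payload": {"deltas": [[0, 0, 0.004, 0, 0, 0], [0, 0, 0.0053, 0, 0, 0], [0, 0, 0.0053, 0, 0, 0]]}}

```text
time_s: 2.93
tcp_pos: [0.6223, -0.1783, 0.007]
eef_rot: [180.0, 0.0, 172.8]
contact_force: [-0.7, -0.4, 0.1]
gripper_width: 0.0506
gripper_force: 0.0
```

Call:
{"api": "drive_effector", "payload": {"deltas": [[0, 0, 0, 0, 0, 0], [0, 0, 0, 0, 0, 0], [0, 0, 0, 0, 0, 0], [0, 0, 0, 0, 0, 0], [0, 0, 0, 0, 0, 0]], "finger_gap": 0.0, "squeeze": 30}}

```text
time_s: 3.35
tcp_pos: [0.6221, -0.1781, 0.0066]
eef_rot: [180.0, 0.0, 172.8]
contact_force: [-0.3, -0.7, 1.0]
gripper_width: 0.0221
gripper_force: 0.0
```

```bash
python3 - <<'E'
from h import *
down(tw(-.0035,.035),TH,.001,.007)
E
```

```text
from [ 0.6221 -0.1781  0.0066] d tool mm [ 21.7 -25.4  -0.4] rotvec [ 0.    0.   -8.97]
```

Converted, -0.03 m / 0.75 = -0.04, -0.002 m / 0.75 = -0.0027, -9 degrees / 180 = -0.05.

Call:
{"api": "drive_effector", "payload": {"deltas": [[0, 0, 0, 0, 0, 0], [0, 0, 0, 0, 0, 0], [0, 0, -0.02, 0, 0, 0], [0.0053, -0.0067, -0.04, 0, 0, -0.0167], [0.0133, -0.0173, -0.04, 0, 0, -0.0333], [0.024, -0.0267, -0.04, 0, 0, -0.05], [0.028, -0.0339, -0.0333, 0, 0, -0.05], [0.028, -0.0339, -0.02, 0, 0, -0.05], [0.028, -0.0339, -0.008, 0, 0, -0.05], [0.028, -0.0339, -0.0027, 0, 0, -0.05], [0.028, -0.0339, 0, 0, 0, -0.05], [0.028, -0.0339, 0, 0, 0, -0.05]]}}

```text
time_s: 4.35
tcp_pos: [0.5977, -0.2005, 0.0053]
eef_rot: [180.0, -0.1, -178.2]
contact_force: [-0.4, -1.1, 0.6]
gripper_width: 0.0008
gripper_force: 0.0
```

```bash
python3 - <<'E'
from h import *
down(tw(-.0035,.035),TH,.002,.007)
E
```

```text
from [ 0.5977 -0.2005  0.0053] d tool mm [-0.7 -0.1 -1.7] rotvec [ 0.01 -0.11  0.02]
```

Converted, -0.11 m / 0.75 = -0.1467, -0.07 m / 0.75 = -0.0933.

Call:
{"api": "drive_effector", "payload": {"deltas": [[0, 0, -0.04, 0, 0, 0], [0, 0, -0.0933, 0, 0, 0], [0, 0, -0.1467, 0, 0, 0], [0, 0, -0.1467, 0, 0, 0], [0, 0, -0.1467, 0, 0, 0]], "finger_gap": 0.05}}

```text
time_s: 4.77
tcp_pos: [0.6005, -0.2008, 0.1202]
eef_rot: [-180.0, 0.4, -178.2]
contact_force: [-0.4, 0.3, -1.0]
gripper_width: 0.0282
gripper_force: 0.0
```

```bash
python3 - <<'E'
from h import *
w=viewer.capture("wrist"); cv2.imwrite("pics/w2.png",w["frame"][60:300,120:520,::-1].repeat(2,0).repeat(2,1))
import pickle; pickle.dump(w,open("w2.pkl","wb"))
E
```

```text
(no output)
```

View pics/w2.png

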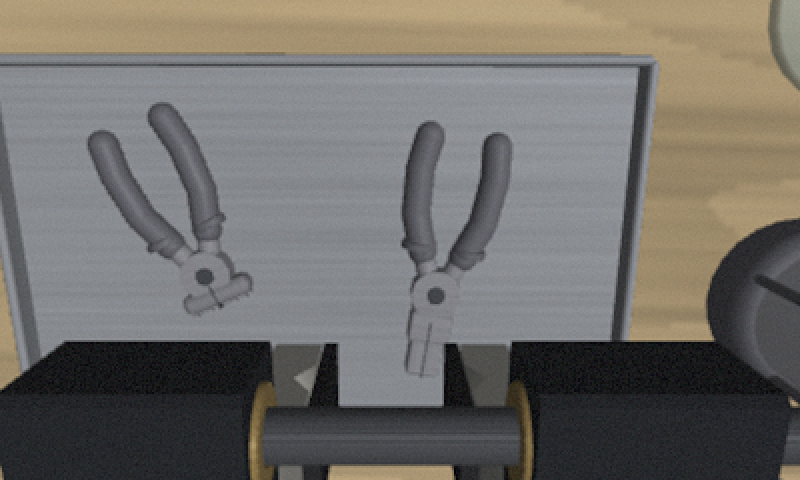

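The flat-nose at crop (436,295) hasn't moved, so the grasp missed. I'll check where the fingertips really are relative to the TCP.

```bash
python3 - <<'E'
from h import *; import pickle
np.set_printoptions(precision=4,suppress=True)
w=pickle.load(open("w2.pkl","rb"))
for uv in [(338,207),(222,198)]:
    a,s=rivet(w,uv,9); print(a,s,onplane(w,a,[0,0,1],.017),depthpt(w,np.round(a)))
p,R=tool(); print(p, get_state()["gripper_width"])
def px(q): 
    M=np.linalg.inv(w["cam_to_world"]); c=M[:3,:3]@q+M[:3,3]; return w["fx"]*c[0]/c[2]+w["cx"],w["fy"]*c[1]/c[2]+w["cy"]
print("tcp px",px(p), "rivet px from w1",px(np.array([.62,-.1783,.017])))
u,v=np.meshgrid(np.arange(640),np.arange(400)); P=depthpt(w,np.stack([u,v],-1))
m=(w["z_map"]>0)&(P[...,2]>.05)&(v<400)
for row in range(225,300,6):
    k=m[row,200:440]; q=P[row,200:440][k]
    if len(q): 
        T=R.inv().apply(q-p); print(row,len(q),"tool mm: x",(T[:,0].min()*1e3).round(),(T[:,0].max()*1e3).round(),"z max",(T[:,2].max()*1e3).round(), "y near",(np.sort(np.abs(T[:,1]))[:3]*1e3).round())
E
```

```text
[337.3333 207.6   ] 45 [ 0.6206 -0.1784  0.017 ] [ 0.6203 -0.1789  0.0191]
[221.7778 198.0889] 45 [ 0.6145 -0.2917  0.017 ] [ 0.6141 -0.2912  0.0179]
[ 0.5989 -0.2005  0.118 ] 0.032317828515964056
tcp px (np.float64(315.69524868721606), np.float64(222.89274720436754)) rivet px from w1 (np.float64(337.4971977287314), np.float64(207.01453707839127))
231 130 tool mm: x 10.0 40.0 z max -38.0 y near [15. 15. 15.]
237 188 tool mm: x 6.0 40.0 z max -38.0 y near [14. 14. 14.]
243 187 tool mm: x 3.0 40.0 z max -39.0 y near [14. 14. 14.]
249 188 tool mm: x 0.0 40.0 z max -40.0 y near [14. 14. 14.]
255 188 tool mm: x -3.0 40.0 z max -40.0 y near [14. 14. 14.]
261 188 tool mm: x -6.0 39.0 z max -42.0 y near [14. 14. 14.]
267 237 tool mm: x 31.0 38.0 z max -118.0 y near [0. 0. 0.]
273 239 tool mm: x 30.0 36.0 z max -119.0 y near [0. 0. 0.]
279 237 tool mm: x 29.0 35.0 z max -120.0 y near [0. 0. 0.]
285 239 tool mm: x 27.0 33.0 z max -120.0 y near [0. 0. 0.]
291 240 tool mm: x 25.0 31.0 z max -119.0 y near [0. 0. 0.]
297 178 tool mm: x -9.0 29.0 z max -71.0 y near [14. 14. 14.]
```

```bash
python3 - <<'E'
from h import *
np.set_printoptions(precision=4,suppress=True)
c=viewer.capture("side"); cv2.imwrite("pics/s2.png",cv2.resize(c["frame"][80:240,300:500,::-1],(800,640))[:600])
p,R=tool(); u,v=np.meshgrid(np.arange(640),np.arange(400)); P=depthpt(c,np.stack([u,v],-1)); T=R.inv().apply((P-p).reshape(-1,3)).reshape(P.shape)
M=np.linalg.inv(c["cam_to_world"]); q=M[:3,:3]@p+M[:3,3]; print("tcp px",c["fx"]*q[0]/q[2]+c["cx"],c["fy"]*q[1]/q[2]+c["cy"])
m=(c["z_map"]>0)&(abs(T[...,0])<.1)&(abs(T[...,1])<.15)&(T[...,2]<.05)
for lo in range(-100,50,8):
    k=m&(T[...,2]*1e3>=lo)&(T[...,2]*1e3<lo+8)
    if k.sum(): t=T[k]*1e3; print(lo,k.sum(),"x",t[:,0].min().round(),t[:,0].max().round(),"y",t[:,1].min().round(),t[:,1].max().round(), "px", u[k].min(),u[k].max(),v[k].min(),v[k].max())
E
```

```text
tcp px 375.8461549652464 162.3497719278639
-100 9 x 10.0 13.0 y -34.0 37.0 px 372 389 128 137
-92 20 x 7.0 13.0 y -31.0 39.0 px 371 388 130 140
-84 30 x 4.0 12.0 y -34.0 36.0 px 371 388 132 143
-76 36 x -1.0 12.0 y -32.0 37.0 px 370 387 135 145
-68 50 x -11.0 12.0 y -34.0 36.0 px 366 387 138 147
-60 49 x -12.0 11.0 y -32.0 34.0 px 366 387 140 150
-52 54 x -13.0 11.0 y -29.0 34.0 px 366 386 142 153
-44 36 x -14.0 12.0 y -29.0 34.0 px 366 386 146 155
```

View pics/s2.png

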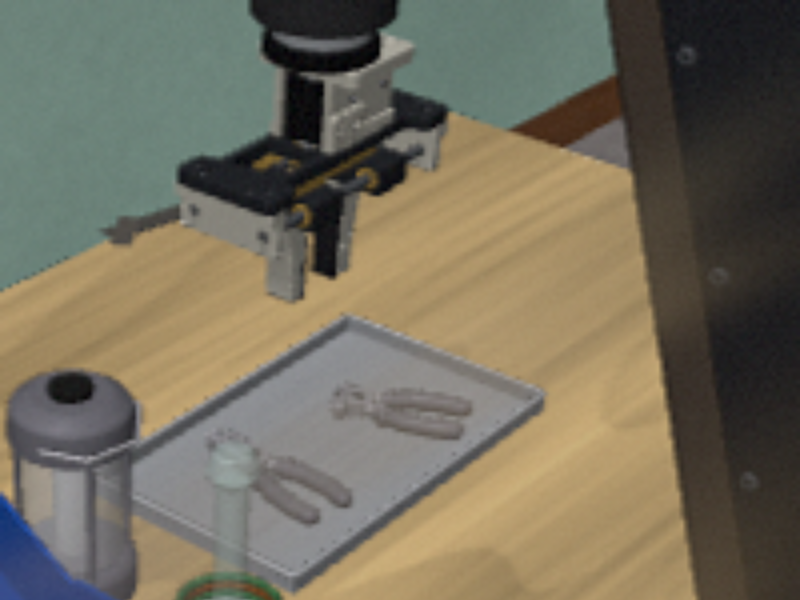

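The side view shows the real fingertips at about tool z = −38 mm, still well above the tray. The wrist depth gives the same figure, so the reported TCP lies about 38 mm beyond the true tips and I'll correct for that.

```bash
cat >> h.py <<'E'
L=0.038   # true tip = tcp - L*z_tool (measured in wrist and side depth)
_g=goto
def goto(p,R): _g(np.asarray(p)+L*R.apply([0,0,1]),R)   # p = wanted position of true tip
E
python3 - <<'E'
from h import *
down((.6203,-.1785),-7.2,.001,.0065)
E
```

```text
from [ 0.598  -0.2005  0.1166] d tool mm [-23.9  21.1 148.1] rotvec [0.02 0.02 8.97]
```

Converted, 0.13 m / 0.75 = 0.1733, 0.115 m / 0.75 = 0.1533, 9 degrees / 180 = 0.05.

Call:
{"api": "drive_effector", "payload": {"deltas": [[-0.016, 0.0133, 0.0267, 0, 0, 0.0278], [-0.032, 0.028, 0.0667, 0, 0, 0.05], [-0.032, 0.028, 0.1133, 0, 0, 0.05], [-0.032, 0.028, 0.1533, 0, 0, 0.05], [-0.032, 0.028, 0.1733, 0, 0, 0.05], [-0.032, 0.028, 0.1733, 0, 0, 0.05], [-0.032, 0.028, 0.1733, 0, 0, 0.05]], "finger_gap": 0.05}}

```text
time_s: 5.45
tcp_pos: [0.6201, -0.179, -0.0152]
eef_rot: [-180.0, -0.2, 172.8]
contact_force: [0.1, -0.3, 1.0]
gripper_width: 0.0503
gripper_force: 0.0
```

```bash
python3 - <<'E'
from h import *
down((.6203,-.1785),-7.2,.001,.0065)
E
```

```text
from [ 0.6201 -0.179  -0.0152] d tool mm [-1.2  0.6 16.3] rotvec [-0.04 -0.23 -0.01]
```

Converted, 0.016 m / 0.75 = 0.0213, 0.014 m / 0.75 = 0.0187.

Call:
{"api": "drive_effector", "payload": {"deltas": [[0, 0, 0.0107, 0, 0, 0], [0, 0, 0.0187, 0, 0, 0], [0, 0, 0.0213, 0, 0, 0], [0, 0, 0.0213, 0, 0, 0]]}}

```text
time_s: 5.78
tcp_pos: [0.6213, -0.1791, -0.0294]
eef_rot: [180.0, 0.0, 172.8]
contact_force: [-0.9, 0.1, 0.0]
gripper_width: 0.0503
gripper_force: 0.0
```

Call:
{"api": "drive_effector", "payload": {"deltas": [[0, 0, 0, 0, 0, 0], [0, 0, 0, 0, 0, 0], [0, 0, 0, 0, 0, 0], [0, 0, 0, 0, 0, 0], [0, 0, 0, 0, 0, 0], [0, 0, 0, 0, 0, 0], [0, 0, 0, 0, 0, 0], [0, 0, 0, 0, 0, 0]], "finger_gap": 0.0, "squeeze": 30}}

```text
time_s: 6.45
tcp_pos: [0.6215, -0.179, -0.0292]
eef_rot: [180.0, 0.0, 172.8]
contact_force: [-0.8, 0.5, 2.2]
gripper_width: 0.0218
gripper_force: 30.0
```

```bash
python3 - <<'E'
from h import *
down(tw(-.0035,.035),TH,.001,.0075)
E
```

```text
from [ 0.6215 -0.179  -0.0292] d tool mm [ 21.2 -24.4   1.3] rotvec [-0.    0.01 -8.97]
```

Converted, -0.0244 m / 0.75 = -0.0325, 0.0212 m / 0.75 = 0.0283, -9 degrees / 180 = -0.05.

Call:
{"api": "drive_effector", "payload": {"deltas": [[0, 0, -0.0133, 0, 0, 0], [0, 0, -0.0267, 0, 0, 0], [0.008, -0.008, -0.0267, 0, 0, -0.0167], [0.016, -0.0173, -0.0267, 0, 0, -0.0333], [0.024, -0.0267, -0.0267, 0, 0, -0.05], [0.028, -0.0325, -0.0267, 0, 0, -0.05], [0.0283, -0.0325, -0.0187, 0, 0, -0.05], [0.0283, -0.0325, -0.0093, 0, 0, -0.05], [0.0283, -0.0325, -0.0027, 0, 0, -0.05], [0.0283, -0.0325, 0, 0, 0, -0.05], [0.0283, -0.0325, 0, 0, 0, -0.05]]}}

```text
time_s: 7.37
tcp_pos: [0.5972, -0.2003, -0.0292]
eef_rot: [-180.0, -0.1, -178.2]
contact_force: [-3.7, -0.2, 8.8]
gripper_width: 0.0216
gripper_force: 30.0
```

```bash
python3 - <<'E'
from h import *
down(tw(-.0035,.035),TH,.001,.0075)
E
```

```text
from [ 0.5972 -0.2003 -0.0292] d tool mm [-0.2 -0.3  1.3] rotvec [-0.02 -0.06  0.03]
```

Converted, 0.002 m / 0.75 = 0.0027, 0.001 m / 0.75 = 0.0013.

Call:
{"api": "drive_effector", "payload": {"deltas": [[0.0013, 0, 0, 0, 0, 0], [0.0027, 0, 0, 0, 0, 0], [0.0027, 0, 0, 0, 0, 0]]}}

```text
time_s: 7.62
tcp_pos: [0.5965, -0.2004, -0.0292]
eef_rot: [-180.0, 0.1, -178.2]
contact_force: [3.1, 0.0, 2.4]
gripper_width: 0.022
gripper_force: 30.0
```

Call:
{"api": "drive_effector", "payload": {"deltas": [[0.0013, 0, 0, 0, 0, 0], [0.002, 0, 0, 0, 0, 0], [0.002, 0, 0, 0, 0, 0]]}}

```text
time_s: 7.87
tcp_pos: [0.5963, -0.2005, -0.029]
eef_rot: [-180.0, 0.2, -178.2]
contact_force: [7.1, 0.8, -1.0]
gripper_width: 0.0217
gripper_force: 30.0
```

Converted, -0.0025 m / 0.75 = -0.0033, -0.001 m / 0.75 = -0.0013.

Call:
{"api": "drive_effector", "payload": {"deltas": [[-0.0013, 0, 0, 0, 0, 0], [-0.0033, 0, 0, 0, 0, 0], [-0.0033, 0, 0, 0, 0, 0]]}}

```text
time_s: 8.12
tcp_pos: [0.5963, -0.2005, -0.0292]
eef_rot: [180.0, -0.0, -178.2]
contact_force: [0.4, 1.5, 5.7]
gripper_width: 0.0214
gripper_force: 30.0
```

Call:
{"api": "drive_effector", "payload": {"deltas": [[0, 0, 0, 0, 0, 0], [0, 0, 0, 0, 0, 0], [0, 0, 0, 0, 0, 0], [0, 0, 0, 0, 0, 0], [0, 0, 0, 0, 0, 0], [0, 0, -0.0267, 0, 0, 0], [0, 0, -0.0667, 0, 0, 0], [0, 0, -0.0667, 0, 0, 0], [0, 0, -0.0667, 0, 0, 0]], "finger_gap": 0.05}}

```text
time_s: 8.87
tcp_pos: [0.5976, -0.2007, 0.0224]
eef_rot: [-180.0, 0.2, -178.2]
contact_force: [-0.4, 0.5, 0.3]
gripper_width: 0.0502
gripper_force: 0.0
```

```bash
python3 - <<'E'
from h import *
down((.6144,-.2918),24.5,-.0035,.0085)
E
```

```text
from [ 0.5976 -0.2007  0.0224] d tool mm [-10.5 -92.9  52. ] rotvec [ -0.06   0.2  -22.72]
```

Converted, -0.093 m / 0.75 = -0.124, 0.03 m / 0.75 = 0.04, -22.7 degrees / 180 = -0.1261.

Call:
{"api": "drive_effector", "payload": {"deltas": [[-0.004, -0.0467, 0, 0, 0, -0.0389], [-0.0093, -0.0933, 0, 0, 0, -0.0778], [-0.0133, -0.124, 0.0133, 0, 0, -0.1111], [-0.014, -0.124, 0.0333, 0, 0, -0.1261], [-0.014, -0.124, 0.04, 0, 0, -0.1261], [-0.014, -0.124, 0.04, 0, 0, -0.1261], [-0.014, -0.124, 0.04, 0, 0, -0.1261]]}}

```text
time_s: 9.45
tcp_pos: [0.6089, -0.2926, -0.0102]
eef_rot: [179.9, -0.1, -155.6]
contact_force: [-0.1, 0.1, 0.1]
gripper_width: 0.05
gripper_force: 0.0
```

```bash
python3 - <<'E'
from h import *
down((.6144,-.2918),24.5,-.0035,.0085)
E
```

```text
from [ 0.6089 -0.2926 -0.0102] d tool mm [-1.9 -1.5 19.3] rotvec [ 0.06 -0.09 -0.11]
```

Converted, 0.0193 m / 0.75 = 0.0257, 0.016 m / 0.75 = 0.0213.

Call:
{"api": "drive_effector", "payload": {"deltas": [[-0.0013, -0.0013, 0.0107, 0, 0, 0], [-0.002, -0.0013, 0.0213, 0, 0, 0], [-0.002, -0.0013, 0.0257, 0, 0, 0], [-0.002, -0.0013, 0.0257, 0, 0, 0]]}}

```text
time_s: 9.78
tcp_pos: [0.6108, -0.2928, -0.0299]
eef_rot: [179.9, -0.1, -155.5]
contact_force: [0.2, -0.0, -0.4]
gripper_width: 0.0501
gripper_force: 0.0
```

Call:
{"api": "drive_effector", "payload": {"deltas": [[0, 0, 0, 0, 0, 0], [0, 0, 0, 0, 0, 0], [0, 0, 0, 0, 0, 0], [0, 0, 0, 0, 0, 0], [0, 0, 0, 0, 0, 0], [0, 0, 0, 0, 0, 0], [0, 0, 0, 0, 0, 0], [0, 0, 0, 0, 0, 0]], "finger_gap": 0.0, "squeeze": 30}}

```text
time_s: 10.45
tcp_pos: [0.6118, -0.2936, -0.0284]
eef_rot: [-180.0, 0.0, -155.5]
contact_force: [-0.0, 0.1, 2.6]
gripper_width: 0.0216
gripper_force: 45.4
```

```bash
python3 - <<'E'
from h import *
print(tool()[0]-np.r_[.6144,-.2918,0])
down(tw(-.004,-.105),TH,-.0035,.0085)
E
```

```text
[-0.00261174 -0.00182151 -0.02838303]
from [ 0.6118 -0.2936 -0.0284] d tool mm [ 33.2 -36.6   1.1] rotvec [-2.000e-02  4.000e-02  2.273e+01]
```

Converted, 0.0303 m / 0.75 = 0.0404, -0.0302 m / 0.75 = -0.0403, 22.7 degrees / 180 = 0.1261.

Call:
{"api": "drive_effector", "payload": {"deltas": [[0, 0, -0.0133, 0, 0, 0], [0, 0, -0.0267, 0, 0, 0.0167], [0.0107, -0.0107, -0.0267, 0, 0, 0.05], [0.02, -0.02, -0.0267, 0, 0, 0.0833], [0.0293, -0.0293, -0.0267, 0, 0, 0.1111], [0.0387, -0.0387, -0.0267, 0, 0, 0.1261], [0.0404, -0.0403, -0.0187, 0, 0, 0.1261], [0.0404, -0.0403, -0.0093, 0, 0, 0.1261], [0.0404, -0.0403, -0.0027, 0, 0, 0.1261], [0.0404, -0.0403, 0, 0, 0, 0.1261], [0.0404, -0.0403, 0, 0, 0, 0.1261]]}}

```text
time_s: 11.37
tcp_pos: [0.5962, -0.3332, -0.0284]
eef_rot: [-180.0, -0.1, -178.1]
contact_force: [-2.8, -0.1, 6.4]
gripper_width: 0.0217
gripper_force: 45.6
```

```bash
python3 - <<'E'
from h import *
down(tw(-.004,-.098),TH,-.0035,.0085)
E
```

```text
from [ 0.5962 -0.3332 -0.0284] d tool mm [-0.3 -0.4  1.1] rotvec [-0.02 -0.05  0.15]
```

Converted, 0.003 m / 0.75 = 0.004, 0.002 m / 0.75 = 0.0027.

Call:
{"api": "drive_effector", "payload": {"deltas": [[0.0013, 0, 0, 0, 0, 0], [0.0027, 0, 0, 0, 0, 0], [0.004, 0, 0, 0, 0, 0], [0.004, 0, 0, 0, 0, 0]]}}

```text
time_s: 11.7
tcp_pos: [0.5962, -0.3334, -0.0283]
eef_rot: [-179.9, 0.3, -178.1]
contact_force: [6.0, 1.1, -0.5]
gripper_width: 0.0218
gripper_force: 45.0
```

Units first: shifts go in shares of 0.75 m and turns go in shares of pi rad. So -0.0025 m / 0.75 = -0.0033, -0.001 m / 0.75 = -0.0013.

Call:
{"api": "drive_effector", "payload": {"deltas": [[-0.0013, 0, 0, 0, 0, 0], [-0.0033, 0, 0, 0, 0, 0], [-0.0033, 0, 0, 0, 0, 0]]}}

```text
time_s: 11.95
tcp_pos: [0.5961, -0.3333, -0.0284]
eef_rot: [-180.0, -0.0, -178.2]
contact_force: [-0.4, -0.3, 6.4]
gripper_width: 0.0217
gripper_force: 45.5
```

Call:
{"api": "drive_effector", "payload": {"deltas": [[0, 0, 0, 0, 0, 0], [0, 0, 0, 0, 0, 0], [0, 0, 0, 0, 0, 0], [0, 0, 0, 0, 0, 0], [0, 0, -0.0267, 0, 0, 0], [0, 0, -0.0667, 0, 0, 0], [0, 0.0267, -0.1133, 0, 0, 0], [0, 0.0533, -0.1467, 0, 0, 0], [0, 0.08, -0.1867, 0, 0, 0], [0, 0.12, -0.2133, 0, 0, 0], [0, 0.12, -0.2133, 0, 0, 0], [0, 0.12, -0.2133, 0, 0, 0]], "finger_gap": 0.04}}

```text
time_s: 12.95
tcp_pos: [0.5936, -0.2425, 0.1328]
eef_rot: [-180.0, 0.1, -178.1]
contact_force: [-0.3, 0.0, -0.4]
gripper_width: 0.0401
gripper_force: 0.0
```

```bash
cat >> h.py <<'E'
def traycheck(w):
    u,v=np.meshgrid(np.arange(640),np.arange(400)); P=depthpt(w,np.stack([u,v],-1)); a=np.radians(TH)
    d=P[...,:2]-TC; X=d[...,0]*np.cos(a)+d[...,1]*np.sin(a); Y=-d[...,0]*np.sin(a)+d[...,1]*np.cos(a)
    k=(w["z_map"]>0)&(P[...,2]>.0125)&(P[...,2]<.03)
    rim=k&(abs(Y)<.14)&(X<-.083)&(X>-.097)
    print("rim mean x (expect -.0895)",X[rim].mean().round(4), "slope deg",np.degrees(np.arctan(np.polyfit(Y[rim],X[rim],1)[0])).round(2))
    n,l,s,ce=cv2.connectedComponentsWithStats((k&(abs(Y)<.145)&(X>-.0865)&(X<.085)).astype(np.uint8))
    for i in range(1,n):
        if s[i,4]>250:
            q=np.c_[X[l==i],Y[l==i]]; m=q.mean(0); V=np.linalg.eigh(np.cov(q.T))[1][:,1]; V*=np.sign(V[0])
            print("blob",s[i,4],"mean",m.round(4),"rel yaw",np.degrees(np.arctan2(V[1],V[0])).round(2),"x",np.percentile(q[:,0],[.3,99.7]).round(4),"z",np.median(P[...,2][l==i]).round(4))
E
python3 - <<'E'
from h import *
w=viewer.capture("wrist"); cv2.imwrite("pics/w3.png",w["frame"][:,:,::-1]); traycheck(w)
E
```

```text
rim mean x (expect -.0895) -0.0889 slope deg -0.15
blob 2727 mean [-0.0382 -0.0965] rel yaw -0.09 x [-0.0857  0.0124] z 0.0168
blob 3014 mean [-0.0314  0.035 ] rel yaw 0.16 x [-0.0861  0.0381] z 0.0167
```

View pics/w3.png

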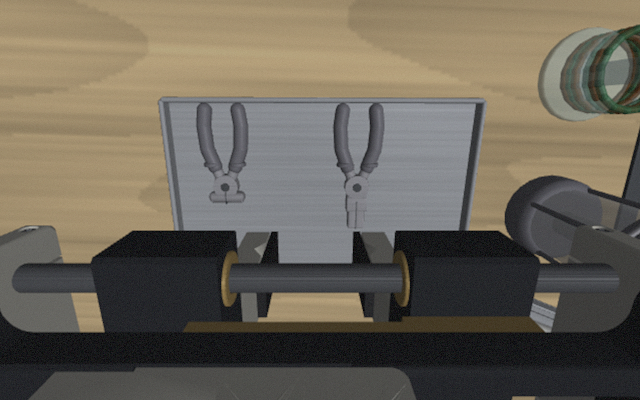

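The wrist view shows the nipper at (225,187) and the flat-nose at (357,187). Both lie parallel with their handle ends on the near rim, and the numbers agree. Now to the bin.

Converted, 0.38 m / 0.75 = 0.5067, 0.31 m / 0.75 = 0.4133.

Call:
{"api": "drive_effector", "payload": {"deltas": [[0, 0, -0.0533, 0, 0, 0], [0, 0.0267, -0.1, 0, 0, 0], [0, 0.0667, -0.1333, 0, 0, 0], [0.0133, 0.1067, -0.16, 0, 0, 0], [0.0267, 0.1533, -0.1733, 0, 0, 0], [0.04, 0.2, -0.1867, 0, 0, 0], [0.0533, 0.2533, -0.1867, 0, 0, 0], [0.0667, 0.3067, -0.1867, 0, 0, 0], [0.08, 0.36, -0.1867, 0, 0, 0], [0.0933, 0.4133, -0.1867, 0, 0, 0], [0.1067, 0.46, -0.1867, 0, 0, 0], [0.12, 0.5067, -0.1867, 0, 0, 0]], "finger_gap": 0.05}}

```text
time_s: 14.0
tcp_pos: [0.4903, 0.1341, 0.2698]
eef_rot: [-179.9, -0.1, -178.3]
contact_force: [0.7, 0.8, 0.2]
gripper_width: 0.0501
gripper_force: 0.0
```

```bash
python3 - <<'E'
from h import *
n=np.array([-.547,0,.837]); R=Ro.from_euler('y',-33.2,degrees=True)*Ro.from_euler('xyz',[180,0,180],degrees=True)
print(R.as_matrix().round(2)); goto(np.array([.565,.25,.08])+n*.15,R)
E
```

```text
[[-0.84  0.    0.55]
 [ 0.    1.    0.  ]
 [-0.55  0.   -0.84]]
from [0.4903 0.1341 0.2698] d tool mm [-17.2 115.6  95.8] rotvec [  0.41 -33.34   1.7 ]
```

Converted, 0.1156 m / 0.75 = 0.1541, 0.11 m / 0.75 = 0.1467, -33.3 degrees / 180 = -0.185.

Call:
{"api": "drive_effector", "payload": {"deltas": [[0, 0.04, 0, 0, -0.0333, 0.0022], [-0.0053, 0.08, 0, 0, -0.0722, 0.0044], [-0.0107, 0.12, 0.0267, 0, -0.1111, 0.0067], [-0.016, 0.1467, 0.0533, 0.0022, -0.15, 0.0094], [-0.0227, 0.1541, 0.08, 0.0022, -0.185, 0.0094], [-0.0227, 0.1541, 0.1067, 0.0022, -0.185, 0.0094], [-0.0227, 0.1541, 0.1267, 0.0022, -0.185, 0.0094], [-0.0227, 0.1541, 0.1267, 0.0022, -0.185, 0.0094], [-0.0227, 0.1541, 0.1267, 0.0022, -0.185, 0.0094]]}}

```text
time_s: 14.75
tcp_pos: [0.529, 0.2261, 0.2122]
eef_rot: [179.6, 28.7, -178.0]
contact_force: [0.5, -0.5, 0.2]
gripper_width: 0.0501
gripper_force: 0.0
```

```bash
python3 - <<'E'
from h import *; import pickle
w=viewer.capture("wrist"); cv2.imwrite("pics/w4.png",w["frame"][:,:,::-1]); pickle.dump(w,open("w4.pkl","wb"))
E
```

```text
(no output)
```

View pics/w4.png

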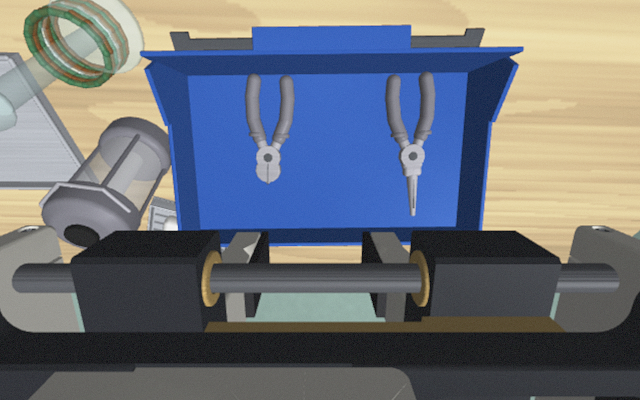

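The wrist view of the bin shows the cutter rivet at (268,157) and the long-nose rivet at (412,156), handles toward the front panel at the top. I'll settle the arm, take a second view, and fit the floor plane.

Call:
{"api": "drive_effector", "payload": {"deltas": [[0, 0, 0, 0, 0, 0], [0, 0, 0, 0, 0, 0], [0, 0, 0, 0, 0, 0]]}}

```text
time_s: 15.05
tcp_pos: [0.5285, 0.2275, 0.2129]
eef_rot: [179.5, 28.8, -177.8]
contact_force: [-0.9, -0.3, -0.1]
gripper_width: 0.0498
gripper_force: 0.0
```

```bash
cat >> h.py <<'E'
from scipy.optimize import least_squares
def binfit(w,g):  # g: rough rivet pixels
    u,v=np.meshgrid(np.arange(640),np.arange(400)); P=depthpt(w,np.stack([u,v],-1)); f=w["frame"].astype(int)
    c0=np.array([.565,.25,.08]); n0=np.array([-.547,0,.837])
    blue=(f[...,2]-f[...,0]>50)&(w["z_map"]>0); k=blue&(abs((P-c0)@n0)<.012)&(v<228)
    Q=P[k]; n=n0
    for _ in range(5):
        m=Q.mean(0); n=np.linalg.svd(Q-m,full_matrices=False)[2][2]; n*=np.sign(n[2]); Q=P[k&(abs((P-m)@n)<.004)]
    print("floor n",n.round(4),"tilt",np.degrees(np.arccos(n[2])).round(2),"bin yaw",np.degrees(np.arctan2(-n[1],-n[0])).round(2),"d",(m@n).round(4))
    h=(P-m)@n; hi=(w["z_map"]>0)&~blue&(h>.008)&(h<.022)&(v<228)&(f.max(-1)-f.min(-1)<60)
    N,l,s,ce=cv2.connectedComponentsWithStats(hi.astype(np.uint8)); up=np.array([-n[0]*n[2],-n[1]*n[2],1-n[2]**2]); up/=np.linalg.norm(up); lf=np.cross(n,up)
    for i in range(1,N):
        if s[i,4]>400:
            q=P[l==i]; X=np.c_[(q-m)@up,(q-m)@lf]; V=np.linalg.eigh(np.cov(X.T))[1][:,1]; V*=np.sign(V[0]); t=X@V
            print("blob",s[i],"angle in floor",np.degrees(np.arctan2(V[1],V[0])).round(2),"len",np.ptp(t).round(4),"h",np.median(h[l==i]).round(4))
    for uv in g:
        a,_=rivet(w,uv,7); print("rivet px",a.round(1),_,"at h=14mm",onplane(w,a,n,m@n+.014).round(4),"depth",depthpt(w,np.round(a)).round(4))
    return n,m@n
E
python3 - <<'E'
from h import *; import pickle
a=pickle.load(open("w4.pkl","rb")); binfit(a,[(268,157),(412,156)])
w=viewer.capture("wrist"); pickle.dump(w,open("w5.pkl","wb"))
M=np.linalg.inv(w["cam_to_world"])
P=depthpt(a,[(268,157),(412,156)]); q=P@M[:3,:3].T+M[:3,3]; g=np.c_[w["fx"]*q[:,0]/q[:,2]+w["cx"],w["fy"]*q[:,1]/q[:,2]+w["cy"]]
binfit(w,g)
for x,y in zip([(268,157),(412,156)],g): print("tri",tri(a,rivet(a,x,7)[0],w,rivet(w,y,7)[0]))
print(tool()[0],tool()[1].as_euler('xyz',degrees=True))
E
```

```text
floor n [-0.5465 -0.0248  0.8371] tilt 33.17 bin yaw 2.6 d -0.2564
blob [ 93   0  38  75 796] angle in floor 3.27 len 0.0666 h 0.0141
blob [ 386   71   49  144 2787] angle in floor 4.44 len 0.1443 h 0.0127
blob [ 245   73   50  111 2665] angle in floor -2.87 len 0.1084 h 0.0127
blob [ 76 164  61  42 709] angle in floor 56.92 len 0.0679 h 0.0147
rivet px [266.9 157.3] 30 at h=14mm [0.57   0.1794 0.0879] depth [0.5705 0.1793 0.0868]
rivet px [411.4 155.6] 27 at h=14mm [0.5629 0.3267 0.0877] depth [0.5633 0.3263 0.0878]
floor n [-0.5467 -0.0248  0.8369] tilt 33.18 bin yaw 2.6 d -0.2565
blob [ 93   0  36  75 760] angle in floor 2.43 len 0.0671 h 0.0141
blob [ 384   71   49  144 2779] angle in floor 4.41 len 0.1447 h 0.0127
blob [ 244   73   49  111 2652] angle in floor -2.93 len 0.1084 h 0.0127
blob [ 74 162  66  66 807] angle in floor 42.72 len 0.0816 h 0.015
rivet px [265.7 156.9] 31 at h=14mm [0.57   0.1796 0.0879] depth [0.5703 0.1799 0.0877]
rivet px [410.1 155.7] 31 at h=14mm [0.563  0.3272 0.0877] depth [0.5632 0.3272 0.088 ]
tri (array([ 0.70109288,  0.1533627 , -0.08258731]), np.float64(9.80093884415242e-05))
tri (array([ 0.67272418,  0.38832786, -0.06041921]), np.float64(0.0004283968211949716))
[0.52831637 0.22741094 0.21272555] [ 179.52401381   28.74802162 -177.74623592]
```

```bash
cat >> h.py <<'E'
NB=np.array([-.5466,-.0248,.837]); NB/=np.linalg.norm(NB)
def bingrasp(rv,ang,h,off=.001):
    up=np.array([0,0,1])-NB[2]*NB; up/=np.linalg.norm(up); lf=np.cross(NB,up); t=np.radians(ang); a=np.cos(t)*up+np.sin(t)*lf
    R=Ro.from_matrix(np.c_[-a,np.cross(NB,a),-NB]); goto(np.asarray(rv)-.014*NB+off*a+h*NB,R)
LN=([.563,.327,.0877],4.4); CU=([.570,.1796,.0879],-2.9)
E
python3 - <<'E'
from h import *
bingrasp(*LN,.055)
E
```

```text
from [0.5283 0.2274 0.2127] d tool mm [ 25.6  97.2 125.9] rotvec [ 0.47 -4.41 -4.71]
```

Converted, 0.126 m / 0.75 = 0.168, 0.11 m / 0.75 = 0.1467, -4.7 degrees / 180 = -0.0261.

Call:
{"api": "drive_effector", "payload": {"deltas": [[0.008, 0.0333, 0, 0.0011, -0.0111, -0.0111], [0.016, 0.0667, 0.0133, 0.0026, -0.0244, -0.0261], [0.0253, 0.1, 0.04, 0.0026, -0.0244, -0.0261], [0.0341, 0.1293, 0.0733, 0.0026, -0.0244, -0.0261], [0.0341, 0.1293, 0.1133, 0.0026, -0.0244, -0.0261], [0.0341, 0.1293, 0.1467, 0.0026, -0.0244, -0.0261], [0.0341, 0.1293, 0.168, 0.0026, -0.0244, -0.0261], [0.0341, 0.1293, 0.168, 0.0026, -0.0244, -0.0261], [0.0341, 0.1293, 0.168, 0.0026, -0.0244, -0.0261]]}}

```text
time_s: 15.85
tcp_pos: [0.5889, 0.3072, 0.1643]
eef_rot: [-177.3, 27.9, -170.6]
contact_force: [-0.7, -0.3, -1.0]
gripper_width: 0.0495
gripper_force: 0.0
```

```bash
python3 - <<'E'
from h import *
bingrasp(*LN,.005)
E
```

```text
from [0.5889 0.3072 0.1643] d tool mm [ 50.5  25.5 102.8] rotvec [ 1.01 -5.04  1.58]
```

```bash
python3 - <<'E'
from h import *
print(get_state()["joints"].round(1),get_state()["qd"].round(1))
E
```

```text
[  51.9    6.8  -43.7   47.6  -28.3 -173.6] [-3.   5.6  1.7  1.6  4.3 -0. ]
```

Joint 6 is at its limit, so I'll turn the tool half a turn for the equivalent grasp.

Converted, -84 degrees / 180 = -0.4667.

Call:
{"api": "drive_effector", "payload": {"deltas": [[0, 0, 0, 0, 0, -0.0389], [0, 0, 0, 0, 0, -0.0778], [0, 0, 0, 0, 0, -0.1167], [0, 0, 0, 0, 0, -0.1556], [0, 0, 0, 0, 0, -0.1944], [0, 0, 0, 0, 0, -0.2333], [0, 0, 0, 0, 0, -0.2722], [0, 0, 0, 0, 0, -0.3111], [0, 0, 0, 0, 0, -0.35], [0, 0, 0, 0, 0, -0.3889], [0, 0, 0, 0, 0, -0.4278], [0, 0, 0, 0, 0, -0.4667]]}}

```text
time_s: 16.85
tcp_pos: [0.5883, 0.3075, 0.1658]
eef_rot: [-151.9, 0.4, -86.8]
contact_force: [-0.1, -0.1, 0.3]
gripper_width: 0.0498
gripper_force: 0.0
```

```bash
sed -i 's/R=Ro.from_matrix(np.c_\[-a,np.cross(NB,a),-NB\])/R=Ro.from_matrix(np.c_[a,-np.cross(NB,a),-NB])/' h.py
python3 - <<'E'
from h import *
print(get_state()["joints"].round(1)); bingrasp(*LN,.08)
E
```

```text
[ 52.    6.6 -43.7  47.6 -28.4 -89.3]
from [0.5883 0.3075 0.1658] d tool mm [-20.7  59.6  29.6] rotvec [  3.3    4.63 -94.01]
```

Converted, 0.0596 m / 0.75 = 0.0795, 0.058 m / 0.75 = 0.0773, -84 degrees / 180 = -0.4667.

Call:
{"api": "drive_effector", "payload": {"deltas": [[-0.0027, 0.0067, 0, 0.0011, 0.0017, -0.0389], [-0.0053, 0.0133, 0, 0.0028, 0.0039, -0.0778], [-0.008, 0.02, 0.0067, 0.0039, 0.0056, -0.1167], [-0.0107, 0.0267, 0.0067, 0.0056, 0.0078, -0.1556], [-0.0133, 0.0347, 0.0133, 0.0067, 0.0094, -0.1944], [-0.0147, 0.0427, 0.0133, 0.0083, 0.0117, -0.2333], [-0.0173, 0.0507, 0.02, 0.0094, 0.0133, -0.2722], [-0.02, 0.0573, 0.02, 0.0111, 0.0156, -0.3111], [-0.0227, 0.064, 0.0267, 0.0122, 0.0172, -0.35], [-0.024, 0.0707, 0.0267, 0.0139, 0.0189, -0.3889], [-0.0267, 0.0773, 0.0333, 0.015, 0.0211, -0.4278], [-0.0276, 0.0795, 0.04, 0.0167, 0.0228, -0.4667]]}}

```text
time_s: 17.85
tcp_pos: [0.5482, 0.3274, 0.1112]
eef_rot: [-176.7, -32.6, -4.0]
contact_force: [0.8, 0.5, 0.4]
gripper_width: 0.0499
gripper_force: 0.0
```

```bash
python3 - <<'E'
from h import *
bingrasp(*LN,.055)
E
```

```text
from [0.5482 0.3274 0.1112] d tool mm [ 0.8  0.8 24.7] rotvec [ 0.27  0.47 -9.95]
```

Converted, 0.055 m / 0.75 = 0.0733, 0.045 m / 0.75 = 0.06, -9.95 degrees / 180 = -0.0553.

Call:
{"api": "drive_effector", "payload": {"deltas": [[0.0005, 0.0005, 0.0133, 0.0006, 0.0011, -0.0278], [0.0011, 0.0011, 0.0333, 0.0015, 0.0026, -0.0553], [0.0011, 0.0011, 0.06, 0.0015, 0.0026, -0.0553], [0.0011, 0.0011, 0.0733, 0.0015, 0.0026, -0.0553], [0.0011, 0.0011, 0.0733, 0.0015, 0.0026, -0.0553], [0.0011, 0.0011, 0.0733, 0.0015, 0.0026, -0.0553], [0.0011, 0.0011, 0.0733, 0.0015, 0.0026, -0.0553]]}}

```text
time_s: 18.43
tcp_pos: [0.5766, 0.3331, 0.0825]
eef_rot: [176.2, -31.4, 7.3]
contact_force: [-0.0, -0.5, 1.0]
gripper_width: 0.0496
gripper_force: 0.0
```

```bash
python3 - <<'E'
from h import *
bingrasp(*LN,.005); print(get_state()["joints"].round(1))
E
```

```text
from [0.5766 0.3331 0.0825] d tool mm [-7.1  4.1 35.3] rotvec [ 1.19  1.66 -0.38]
[ 40.6  12.7 -54.2  95.5 -20.  -35.7]
```

Joint 4 hit its limit. Leaning the tool about the closing axis doesn't change the pad contact, so I'll take the grasp leaned 10° toward vertical.

```bash
cat >> h.py <<'E'
LEAN=10
def bingrasp(rv,ang,h,off=.001):
    up=np.array([0,0,1])-NB[2]*NB; up/=np.linalg.norm(up); lf=np.cross(NB,up); t=np.radians(ang); a=np.cos(t)*up+np.sin(t)*lf; b=np.cross(NB,a)
    R=Ro.from_rotvec(b*LEAN,degrees=True)*Ro.from_matrix(np.c_[a,-b,-NB]); goto(np.asarray(rv)-.014*NB+off*a+h*NB,R)
def place(xy,off,h):   # flipped tool, plier along tray x, same lean
    a=np.radians(TH); b=np.array([-np.sin(a),np.cos(a),0]); ax=np.array([np.cos(a),np.sin(a),0])
    R=Ro.from_rotvec(b*LEAN,degrees=True)*Ro.from_matrix(np.c_[ax,-b,[0,0,-1]]); goto(np.r_[tw(*xy),.003+h]+off*ax,R)
E
python3 - <<'E'
from h import *
bingrasp(*LN,.04)
E
```

```text
from [0.5766 0.3331 0.0825] d tool mm [-14.7   4.9  -0. ] rotvec [ 1.16 -8.34 -0.48]
```

Converted, -0.0147 m / 0.75 = -0.0196, -0.01 m / 0.75 = -0.0133, -8.34 degrees / 180 = -0.0463.

Call:
{"api": "drive_effector", "payload": {"deltas": [[-0.0067, 0.0027, 0, 0.0022, -0.0156, 0], [-0.0133, 0.0053, 0, 0.0044, -0.0311, 0], [-0.0196, 0.0065, 0, 0.0064, -0.0463, -0.0028], [-0.0196, 0.0065, 0, 0.0064, -0.0463, -0.0028], [-0.0196, 0.0065, 0, 0.0064, -0.0463, -0.0028], [-0.0196, 0.0065, 0, 0.0064, -0.0463, -0.0028]]}}

```text
time_s: 18.93
tcp_pos: [0.5647, 0.3284, 0.0757]
eef_rot: [177.4, -23.2, 7.4]
contact_force: [-0.1, 0.0, -0.4]
gripper_width: 0.0497
gripper_force: 0.0
```

```bash
python3 - <<'E'
from h import *
print(get_state()["joints"].round(1)); bingrasp(*LN,.005)
E
```

```text
[ 52.2  13.7 -46.7  52.3 -23.   -2.9]
from [0.5647 0.3284 0.0757] d tool mm [ 5.4  1.8 35. ] rotvec [-0.08 -0.08  0.09]
```

Converted, 0.035 m / 0.75 = 0.0467, 0.034 m / 0.75 = 0.0453.

Call:
{"api": "drive_effector", "payload": {"deltas": [[0.0013, 0.0013, 0.0107, 0, 0, 0], [0.004, 0.0024, 0.024, 0, 0, 0], [0.006, 0.0024, 0.0373, 0, 0, 0], [0.0072, 0.0024, 0.0453, 0, 0, 0], [0.0072, 0.0024, 0.0467, 0, 0, 0], [0.0072, 0.0024, 0.0467, 0, 0, 0], [0.0072, 0.0024, 0.0467, 0, 0, 0]]}}

```text
time_s: 19.52
tcp_pos: [0.584, 0.3252, 0.0451]
eef_rot: [177.3, -23.1, 7.3]
contact_force: [-0.5, -0.1, 0.2]
gripper_width: 0.0501
gripper_force: 0.0
```

```bash
python3 - <<'E'
from h import *
print(get_state()["joints"].round(1)); bingrasp(*LN,.005)
E
```

```text
[ 46.2  16.9 -48.7  65.4 -18.1 -11.3]
from [0.584  0.3252 0.0451] d tool mm [ 0.3 -2.3 -0.7] rotvec [ 0.04 -0.01  0.02]
```

Converted, -0.002 m / 0.75 = -0.0027, -0.0015 m / 0.75 = -0.002.

Call:
{"api": "drive_effector", "payload": {"deltas": [[0, -0.002, 0, 0, 0, 0], [0, -0.0027, 0, 0, 0, 0], [0, -0.0027, 0, 0, 0, 0], [0, -0.0027, 0, 0, 0, 0], [0, -0.0027, 0, 0, 0, 0], [0, -0.0027, 0, 0, 0, 0], [0, -0.0027, 0, 0, 0, 0], [0, -0.0027, 0, 0, 0, 0]], "finger_gap": 0.0, "squeeze": 45}}

```text
time_s: 20.18
tcp_pos: [0.5837, 0.3279, 0.0449]
eef_rot: [177.4, -23.1, 7.3]
contact_force: [-3.2, -0.0, 3.2]
gripper_width: 0.0214
gripper_force: 45.0
```

```bash
python3 - <<'E'
from h import *
bingrasp(*LN,.005); bingrasp(*LN,.12)
E
```

```text
from [0.5837 0.3279 0.0449] d tool mm [ 0.3  0.5 -0.8] rotvec [-0.02  0.01  0.03]
from [0.5837 0.3279 0.0449] d tool mm [ -19.7    0.4 -114. ] rotvec [-0.02  0.01  0.03]
```

Converted, -0.114 m / 0.75 = -0.152, -0.105 m / 0.75 = -0.14.

Call:
{"api": "drive_effector", "payload": {"deltas": [[-0.0027, 0, -0.016, 0, 0, 0], [-0.0053, 0, -0.04, 0, 0, 0], [-0.0107, 0, -0.0733, 0, 0, 0], [-0.016, 0, -0.1067, 0, 0, 0], [-0.0213, 0, -0.14, 0, 0, 0], [-0.024, 0, -0.152, 0, 0, 0], [-0.024, 0, -0.152, 0, 0, 0], [-0.024, 0, -0.152, 0, 0, 0]]}}

```text
time_s: 20.85
tcp_pos: [0.5224, 0.3253, 0.1424]
eef_rot: [177.4, -23.1, 7.3]
contact_force: [0.0, -1.2, -1.1]
gripper_width: 0.0212
gripper_force: 45.0
```

```bash
python3 - <<'E'
from h import *
print(get_state()["joints"].round(1));place((-.0025,.101),.001,.16)
E
```

```text
[ 60.4   6.5 -42.6  37.  -34.5   6.7]
from [0.5224 0.3253 0.1424] d tool mm [  0.9 463.6  39.7] rotvec [  1.88 -33.17   4.88]
```

Converted, 0.412 m / 0.75 = 0.5493, 0.375 m / 0.75 = 0.5, -33.2 degrees / 180 = -0.1844.

Call:
{"api": "drive_effector", "payload": {"deltas": [[0.0133, 0.0267, -0.028, 0.0017, -0.0278, 0.0044], [0.0267, 0.0613, -0.056, 0.0033, -0.0611, 0.0089], [0.0413, 0.1053, -0.0893, 0.005, -0.0944, 0.0139], [0.052, 0.1547, -0.1093, 0.0072, -0.1278, 0.0189], [0.052, 0.204, -0.1053, 0.0089, -0.1611, 0.0239], [0.052, 0.2533, -0.1013, 0.0106, -0.1844, 0.0272], [0.052, 0.3027, -0.0973, 0.0106, -0.1844, 0.0272], [0.052, 0.352, -0.092, 0.0106, -0.1844, 0.0272], [0.052, 0.4013, -0.088, 0.0106, -0.1844, 0.0272], [0.052, 0.4507, -0.084, 0.0106, -0.1844, 0.0272], [0.052, 0.5, -0.08, 0.0106, -0.1844, 0.0272], [0.0533, 0.5493, -0.076, 0.0106, -0.1844, 0.0272]]}}

```text
time_s: 21.85
tcp_pos: [0.5812, -0.0834, 0.2255]
eef_rot: [179.9, 10.3, 1.5]
contact_force: [1.8, 0.1, -0.3]
gripper_width: 0.0214
gripper_force: 45.0
```

```bash
python3 - <<'E'
from h import *
print(get_state()["joints"].round(1));place((-.0025,.101),.001,.05)
E
```

```text
[  9.9  18.3   1.5  -1.4 -83.4  81.9]
from [ 0.5812 -0.0834  0.2255] d tool mm [ 44.5  51.1 205.3] rotvec [ 0.08  0.25 -0.23]
```

The long-nose is held, but setting it down at the far-left slot would bring the gripper body to the lantern. I'll use slots at 80/21/−38/−97 mm instead. The long-nose goes into the −38 slot for now while I shift the flat-nose.

```bash
python3 - <<'E'
from h import *
place((.002,-.038),.001,.04)
E
```

```text
from [ 0.5812 -0.0834  0.2255] d tool mm [ 51.2 190.1 214.6] rotvec [ 0.08  0.25 -0.23]
```

Converted, 0.2145 m / 0.75 = 0.286, 0.205 m / 0.75 = 0.2733, -0.2 degrees / 180 = -0.0011.

Call:
{"api": "drive_effector", "payload": {"deltas": [[0.0133, 0.0533, 0, 0, 0, 0], [0.0267, 0.1067, 0.0067, 0, 0.0011, -0.0011], [0.04, 0.1533, 0.0267, 0, 0.0011, -0.0011], [0.0533, 0.1933, 0.0667, 0, 0.0011, -0.0011], [0.0667, 0.2333, 0.1067, 0, 0.0011, -0.0011], [0.068, 0.2533, 0.1533, 0, 0.0011, -0.0011], [0.068, 0.2533, 0.2, 0, 0.0011, -0.0011], [0.068, 0.2533, 0.2467, 0, 0.0011, -0.0011], [0.068, 0.2533, 0.2733, 0, 0.0011, -0.0011], [0.068, 0.2533, 0.286, 0, 0.0011, -0.0011], [0.068, 0.2533, 0.286, 0, 0.0011, -0.0011], [0.068, 0.2533, 0.286, 0, 0.0011, -0.0011]]}}

```text
time_s: 22.85
tcp_pos: [0.5999, -0.2703, 0.0074]
eef_rot: [180.0, 9.9, 1.9]
contact_force: [0.1, 0.5, -1.1]
gripper_width: 0.0216
gripper_force: 45.0
```

```bash
python3 - <<'E'
from h import *
place((.002,-.038),.001,.0055); w=viewer.capture("wrist"); cv2.imwrite("pics/w6.png",w["frame"][:,:,::-1])
E
```

```text
from [ 0.5999 -0.2703  0.0074] d tool mm [ 4.8  3.2 36. ] rotvec [ 0.05 -0.07  0.11]
```

View pics/w6.png

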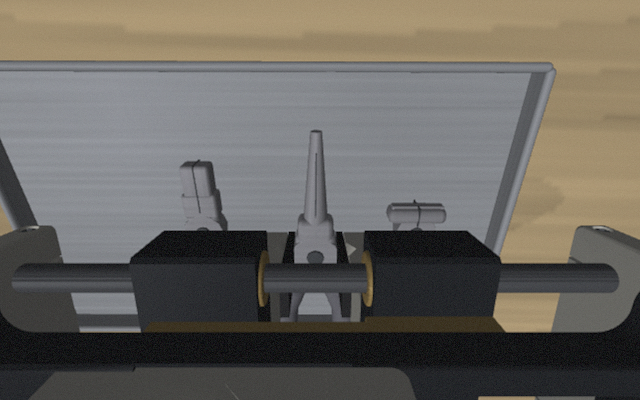

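The flipped wrist view shows the long-nose held straight at (316,250), between the flat-nose at (200,200) and the nipper at (415,215). I'll lower it.

Converted, 0.0355 m / 0.75 = 0.0473, 0.034 m / 0.75 = 0.0453.

Call:
{"api": "drive_effector", "payload": {"deltas": [[0.0013, 0.0013, 0.0107, 0, 0, 0], [0.004, 0.004, 0.024, 0, 0, 0], [0.006, 0.004, 0.0347, 0, 0, 0], [0.0064, 0.004, 0.0413, 0, 0, 0], [0.0064, 0.004, 0.0453, 0, 0, 0], [0.0064, 0.004, 0.0473, 0, 0, 0], [0.0064, 0.004, 0.0473, 0, 0, 0]]}}

```text
time_s: 23.48
tcp_pos: [0.5986, -0.2723, -0.0281]
eef_rot: [-180.0, 9.9, 1.9]
contact_force: [0.2, -0.2, 0.6]
gripper_width: 0.0215
gripper_force: 45.0
```

```bash
python3 - <<'E'
from h import *
place((.002,-.038),.001,.0055)
E
```

```text
from [ 0.5986 -0.2723 -0.0281] d tool mm [0.1 1.3 0.8] rotvec [ 0.01 -0.12  0.16]
```

Converted, 0.001 m / 0.75 = 0.0013, 0.0008 m / 0.75 = 0.0011.

Call:
{"api": "drive_effector", "payload": {"deltas": [[0, 0, 0.0011, 0, 0, 0], [0, 0, 0.0013, 0, 0, 0], [0, 0, 0.0013, 0, 0, 0]]}}

```text
time_s: 23.73
tcp_pos: [0.599, -0.2724, -0.0285]
eef_rot: [-180.0, 9.8, 1.9]
contact_force: [0.2, 0.2, 0.0]
gripper_width: 0.0217
gripper_force: 45.0
```

Call:
{"api": "drive_effector", "payload": {"deltas": [[0, 0, 0, 0, 0, 0], [0, 0, 0, 0, 0, 0], [0, 0, 0, 0, 0, 0], [0, 0, 0, 0, 0, 0], [0, 0, 0, 0, 0, 0], [0, 0, -0.02, 0, 0, 0], [0, 0, -0.0533, 0, 0, 0], [0, 0, -0.0533, 0, 0, 0], [0, 0, -0.0533, 0, 0, 0]], "finger_gap": 0.04}}

```text
time_s: 24.48
tcp_pos: [0.6069, -0.2724, 0.0121]
eef_rot: [180.0, 9.7, 1.9]
contact_force: [-0.4, -0.8, -0.2]
gripper_width: 0.0401
gripper_force: 0.0
```

```bash
python3 - <<'E'
from h import *
place((-.005,.035),.001,.0055)
E
```

```text
from [ 0.6069 -0.2724  0.0121] d tool mm [ -8.1 -72.1  43. ] rotvec [ 0.05 -0.33  0.15]
```

Converted, -0.072 m / 0.75 = -0.096, -0.06 m / 0.75 = -0.08.

Call:
{"api": "drive_effector", "payload": {"deltas": [[-0.008, -0.04, 0, 0, 0, 0], [-0.0133, -0.08, 0, 0, 0, 0], [-0.0173, -0.096, 0.0067, 0, 0, 0], [-0.0173, -0.096, 0.0173, 0, 0, 0], [-0.0153, -0.096, 0.0307, 0, 0, 0], [-0.0127, -0.096, 0.0467, 0, 0, 0], [-0.0109, -0.096, 0.056, 0, 0, 0], [-0.0109, -0.096, 0.056, 0, 0, 0], [-0.0109, -0.096, 0.056, 0, 0, 0]]}}

```text
time_s: 25.23
tcp_pos: [0.5869, -0.2013, -0.03]
eef_rot: [-180.0, 10.0, 1.9]
contact_force: [-2.9, 3.6, 7.8]
gripper_width: 0.0399
gripper_force: 3.9
```

Call:
{"api": "drive_effector", "payload": {"deltas": [[0, 0, 0, 0, 0, 0], [0, 0, 0, 0, 0, 0], [0, 0, 0, 0, 0, 0], [0, 0, 0, 0, 0, 0], [0, 0, 0, 0, 0, 0]], "finger_gap": 0.0, "squeeze": 30}}

```text
time_s: 25.65
tcp_pos: [0.588, -0.2018, -0.0299]
eef_rot: [180.0, 9.9, 1.9]
contact_force: [0.4, -0.0, 5.4]
gripper_width: 0.0217
gripper_force: 31.7
```

```bash
python3 - <<'E'
from h import *
place((-.005,.021),.001,.0055)
E
```

```text
from [ 0.588  -0.2018 -0.0299] d tool mm [ 1.1 13.  -1.2] rotvec [ 0.02 -0.14  0.1 ]
```

Converted, 0.0135 m / 0.75 = 0.018, -0.01 m / 0.75 = -0.0133.

Call:
{"api": "drive_effector", "payload": {"deltas": [[0, 0, 0, 0, 0, 0], [0, 0, -0.008, 0, 0, 0], [0, 0.0067, -0.0133, 0, 0, 0], [0, 0.0133, -0.0133, 0, 0, 0], [0, 0.018, -0.0107, 0, 0, 0], [0, 0.018, -0.0053, 0, 0, 0], [0, 0.018, -0.0013, 0, 0, 0], [0, 0.018, -0.0013, 0, 0, 0], [-0.0013, 0.018, -0.0013, 0, 0, 0], [-0.0027, 0.018, -0.0013, 0, 0, 0], [-0.0027, 0.018, -0.0013, 0, 0, 0]]}}

```text
time_s: 26.57
tcp_pos: [0.5882, -0.2141, -0.0278]
eef_rot: [-180.0, 9.7, 1.9]
contact_force: [5.1, -1.0, -4.2]
gripper_width: 0.0216
gripper_force: 30.0
```

Converted, 0.0015 m / 0.75 = 0.002, 0.001 m / 0.75 = 0.0013.

Call:
{"api": "drive_effector", "payload": {"deltas": [[0.0013, 0, 0.0007, 0, 0, 0], [0.002, 0, 0.0013, 0, 0, 0], [0.002, 0, 0.0013, 0, 0, 0]]}}

```text
time_s: 26.82
tcp_pos: [0.5881, -0.2141, -0.0292]
eef_rot: [-180.0, 9.8, 1.9]
contact_force: [2.9, -0.0, 0.0]
gripper_width: 0.0213
gripper_force: 30.0
```

Call:
{"api": "drive_effector", "payload": {"deltas": [[0, 0, 0, 0, 0, 0], [0, 0, 0, 0, 0, 0], [0, 0, 0, 0, 0, 0], [0, 0, 0, 0, 0, 0], [0, 0, 0, 0, 0, 0], [-0.0027, 0, -0.02, 0, 0, 0], [-0.008, 0, -0.0533, 0, 0, 0], [-0.0133, 0, -0.08, 0, 0, 0], [-0.0133, 0, -0.08, 0, 0, 0], [-0.0133, 0, -0.08, 0, 0, 0]], "finger_gap": 0.04}}

```text
time_s: 27.65
tcp_pos: [0.5889, -0.2143, 0.0328]
eef_rot: [-180.0, 9.7, 1.9]
contact_force: [0.6, -0.4, -1.2]
gripper_width: 0.04
gripper_force: 0.0
```

```bash
python3 - <<'E'
from h import *
place((.002,-.038),.001,.0065)
E
```

```text
from [ 0.5889 -0.2143  0.0328] d tool mm [17.8 59.6 58.5] rotvec [ 0.01 -0.29  0.14]
```

Converted, 0.0596 m / 0.75 = 0.0795, 0.0585 m / 0.75 = 0.078.

Call:
{"api": "drive_effector", "payload": {"deltas": [[0.0067, 0.04, 0, 0, 0, 0], [0.0133, 0.0733, 0.0067, 0, 0, 0], [0.0153, 0.0795, 0.0267, 0, 0, 0], [0.0173, 0.0795, 0.04, 0, 0, 0], [0.02, 0.0795, 0.0573, 0, 0, 0], [0.0227, 0.0795, 0.072, 0, 0, 0], [0.024, 0.0795, 0.078, 0, 0, 0], [0.024, 0.0795, 0.078, 0, 0, 0], [0.024, 0.0795, 0.078, 0, 0, 0]]}}

```text
time_s: 28.4
tcp_pos: [0.5975, -0.2726, -0.0296]
eef_rot: [-180.0, 9.9, 2.0]
contact_force: [-0.3, -0.4, 0.6]
gripper_width: 0.0398
gripper_force: 0.4
```

Call:
{"api": "drive_effector", "payload": {"deltas": [[0, 0, 0, 0, 0, 0], [0, 0, 0, 0, 0, 0], [0, 0, 0, 0, 0, 0], [0, 0, 0, 0, 0, 0], [0, 0, 0, 0, 0, 0]], "finger_gap": 0.0, "squeeze": 40}}

```text
time_s: 28.82
tcp_pos: [0.5979, -0.2734, -0.0294]
eef_rot: [-180.0, 9.8, 1.9]
contact_force: [0.5, 0.7, -0.3]
gripper_width: 0.0222
gripper_force: 40.0
```

```bash
python3 - <<'E'
from h import *
place((-.003,.080),.001,.0065)
E
```

```text
from [ 0.5979 -0.2734 -0.0294] d tool mm [  -4.2 -117.8   -0.7] rotvec [ 0.   -0.15  0.15]
```

Converted, -0.118 m / 0.75 = -0.1573, -0.0042 m / 0.75 = -0.0056.

Call:
{"api": "drive_effector", "payload": {"deltas": [[-0.0027, 0, -0.016, 0, 0, 0], [-0.0067, 0, -0.04, 0, 0, 0], [-0.0093, -0.04, -0.0533, 0, 0, 0], [-0.012, -0.0867, -0.0533, 0, 0, 0], [-0.0133, -0.1333, -0.0533, 0, 0, 0], [-0.0147, -0.1573, -0.048, 0, 0, 0], [-0.012, -0.1573, -0.0333, 0, 0, 0], [-0.0093, -0.1573, -0.0187, 0, 0, 0], [-0.0067, -0.1573, -0.0067, 0, 0, 0], [-0.0056, -0.1573, -0.0013, 0, 0, 0], [-0.0056, -0.1573, -0.0007, 0, 0, 0], [-0.0056, -0.1573, -0.0007, 0, 0, 0]]}}

```text
time_s: 29.82
tcp_pos: [0.5896, -0.1566, -0.0286]
eef_rot: [-180.0, 9.9, 1.8]
contact_force: [0.3, 0.1, -0.1]
gripper_width: 0.0215
gripper_force: 40.0
```

Call:
{"api": "drive_effector", "payload": {"deltas": [[-0.0013, 0, 0, 0, 0, 0], [-0.0027, 0, 0, 0, 0, 0], [-0.0033, 0, 0, 0, 0, 0], [-0.0033, 0, 0, 0, 0, 0]]}}

```text
time_s: 30.15
tcp_pos: [0.5876, -0.156, -0.0273]
eef_rot: [-180.0, 9.8, 1.9]
contact_force: [0.5, 0.8, -0.3]
gripper_width: 0.0217
gripper_force: 40.0
```

```bash
python3 - <<'E'
from h import *
place((-.003,.080),.001,.0065)
E
```

```text
from [ 0.5876 -0.156  -0.0273] d tool mm [ 2.4 -0.1  0.2] rotvec [ 0.01 -0.18  0.14]
```

Converted, -0.002 m / 0.75 = -0.0027, -0.001 m / 0.75 = -0.0013.

Call:
{"api": "drive_effector", "payload": {"deltas": [[0, 0, 0.0013, 0, 0, 0], [0, 0, 0.0027, 0, 0, 0], [-0.0013, 0, 0.0027, 0, 0, 0], [-0.0027, 0, 0.0027, 0, 0, 0], [-0.0027, 0, 0.0027, 0, 0, 0]]}}

```text
time_s: 30.57
tcp_pos: [0.5874, -0.1557, -0.0287]
eef_rot: [-180.0, 9.6, 1.9]
contact_force: [6.1, 0.1, -2.1]
gripper_width: 0.0218
gripper_force: 40.0
```

Converted, 0.0015 m / 0.75 = 0.002, 0.001 m / 0.75 = 0.0013.

Call:
{"api": "drive_effector", "payload": {"deltas": [[0.0013, 0, 0.0005, 0, 0, 0], [0.002, 0, 0.0008, 0, 0, 0], [0.002, 0, 0.0008, 0, 0, 0]]}}

```text
time_s: 30.82
tcp_pos: [0.5874, -0.1557, -0.0294]
eef_rot: [-180.0, 9.8, 1.9]
contact_force: [4.1, 1.2, 3.7]
gripper_width: 0.0214
gripper_force: 40.0
```

Call:
{"api": "drive_effector", "payload": {"deltas": [[0, 0, 0, 0, 0, 0], [0, 0, 0, 0, 0, 0], [0, 0, 0, 0, 0, 0], [0, 0, 0, 0, 0, 0], [0, 0, 0, 0, 0, 0], [-0.004, 0, -0.02, 0, 0, 0], [-0.0107, 0, -0.06, 0, 0, 0], [-0.02, 0, -0.1133, 0, 0, 0], [-0.0293, 0, -0.1667, 0, 0, 0], [-0.04, 0, -0.22, 0, 0, 0], [-0.0493, 0, -0.2733, 0, 0, 0], [-0.0573, 0, -0.32, 0, 0, 0]], "finger_gap": 0.04}}

```text
time_s: 31.82
tcp_pos: [0.584, -0.156, 0.216]
eef_rot: [-180.0, 9.9, 1.9]
contact_force: [1.3, -0.7, 0.0]
gripper_width: 0.04
gripper_force: 0.0
```

```bash
python3 - <<'E'
from h import *
bingrasp(*CU,.12)
E
```

```text
from [ 0.584 -0.156  0.216] d tool mm [ -31.8 -335.6   80.6] rotvec [ 1.36 33.07  1.91]
```

Converted, -0.3356 m / 0.75 = -0.4475, -0.08 m / 0.75 = -0.1067, 33 degrees / 180 = 0.1833.

Call:
{"api": "drive_effector", "payload": {"deltas": [[-0.004, -0.0533, 0, 0, 0, 0], [-0.008, -0.1067, 0, 0, 0, 0], [-0.012, -0.16, 0, 0, 0, 0], [-0.016, -0.2133, 0, 0, 0, 0], [-0.0213, -0.2667, 0, 0.0011, 0.0278, 0.0017], [-0.0267, -0.32, 0, 0.0028, 0.0611, 0.0033], [-0.032, -0.3667, 0, 0.0044, 0.0944, 0.0056], [-0.0373, -0.4133, 0, 0.0056, 0.1278, 0.0072], [-0.0427, -0.4475, 0.0133, 0.0067, 0.1611, 0.0089], [-0.0427, -0.4475, 0.0533, 0.0078, 0.1833, 0.0106], [-0.0427, -0.4475, 0.1, 0.0078, 0.1833, 0.0106], [-0.0427, -0.4475, 0.108, 0.0078, 0.1833, 0.0106]], "finger_gap": 0.05}}

```text
time_s: 32.82
tcp_pos: [0.5194, 0.1721, 0.1299]
eef_rot: [-178.8, -22.5, -0.2]
contact_force: [-1.0, -2.9, -1.5]
gripper_width: 0.0501
gripper_force: 0.0
```

```bash
python3 - <<'E'
from h import *; import pickle
print(get_state()["joints"].round(1)); bingrasp(*CU,.03)
w=viewer.capture("wrist"); cv2.imwrite("pics/w7.png",w["frame"][:,:,::-1]); pickle.dump(w,open("w7.pkl","wb"))
M=np.linalg.inv(w["cam_to_world"]); q=M[:3,:3]@np.array(CU[0])+M[:3,3]; print("expected cutter rivet px",w["fx"]*q[0]/q[2]+w["cx"],w["fy"]*q[1]/q[2]+w["cy"])
E
```

```text
[ 47.4  -1.4 -52.3  35.9 -27.2  12.1]
from [0.5194 0.1721 0.1299] d tool mm [29.1 -6.6 80.4] rotvec [0.37 0.63 0.27]
expected cutter rivet px 306.79839966944746 161.0778675128053
```

View pics/w7.png

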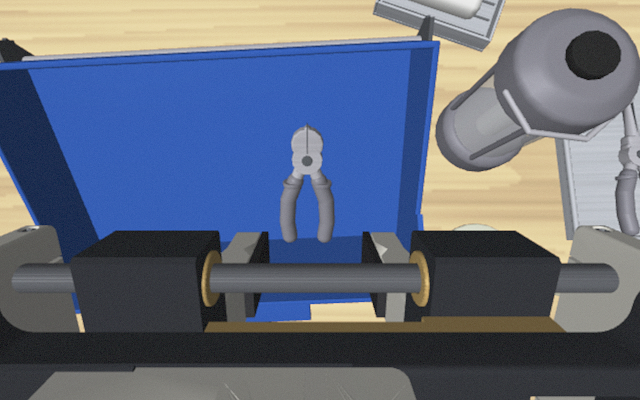

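The cutter rivet is at (307,161), as predicted, and the lantern is upright. I'll descend.

Units first: shifts go in shares of 0.75 m and turns go in shares of pi rad. So 0.08 m / 0.75 = 0.1067, 0.068 m / 0.75 = 0.0907, 0.63 degrees / 180 = 0.0035.

Call:
{"api": "drive_effector", "payload": {"deltas": [[0.0133, -0.004, 0.0267, 0.0011, 0.0017, 0.0006], [0.024, -0.0088, 0.06, 0.0021, 0.0035, 0.0015], [0.0347, -0.0088, 0.0907, 0.0021, 0.0035, 0.0015], [0.0387, -0.0088, 0.1067, 0.0021, 0.0035, 0.0015], [0.0387, -0.0088, 0.1067, 0.0021, 0.0035, 0.0015], [0.0387, -0.0088, 0.1067, 0.0021, 0.0035, 0.0015]]}}

```text
time_s: 33.37
tcp_pos: [0.5881, 0.184, 0.0775]
eef_rot: [-177.9, -23.7, -1.0]
contact_force: [-1.3, -0.9, -0.2]
gripper_width: 0.0501
gripper_force: 0.0
```

```bash
python3 - <<'E'
from h import *
print(get_state()["joints"].round(1)); bingrasp(*CU,.005)
E
```

```text
[ 31.8   8.3 -55.6  66.4 -11.8  -6.3]
from [0.5881 0.184  0.0775] d tool mm [-10.2   4.2  29.8] rotvec [-0.21 -0.61 -0.42]
```

Call:
{"api": "drive_effector", "payload": {"deltas": [[0, 0, 0, 0, 0, 0], [0, 0, 0, 0, 0, 0], [0, 0, 0, 0, 0, 0]]}}

```text
time_s: 33.62
tcp_pos: [0.5872, 0.1874, 0.0791]
eef_rot: [-177.7, -23.9, -0.8]
contact_force: [0.5, 0.4, 1.0]
gripper_width: 0.05
gripper_force: 0.0
```

```bash
python3 - <<'E'
from h import *
print(get_state()["joints"].round(1)); bingrasp(*CU,.005)
E
```

```text
[ 32.1   8.1 -55.6  66.5 -11.7  -6.4]
from [0.5872 0.1874 0.0791] d tool mm [-10.1   7.8  31.4] rotvec [-0.48 -0.73 -0.25]
```

Converted, 0.026 m / 0.75 = 0.0347, 0.02 m / 0.75 = 0.0267, -0.7 degrees / 180 = -0.0039.

Call:
{"api": "drive_effector", "payload": {"deltas": [[-0.0067, 0.0053, 0, -0.0011, -0.0022, -0.0011], [-0.0167, 0.0107, 0.0053, -0.0028, -0.0039, -0.0017], [-0.0167, 0.0107, 0.016, -0.0028, -0.0039, -0.0017], [-0.0153, 0.0107, 0.0267, -0.0028, -0.0039, -0.0017], [-0.0147, 0.0107, 0.0347, -0.0028, -0.0039, -0.0017], [-0.0147, 0.0107, 0.0347, -0.0028, -0.0039, -0.0017], [-0.0147, 0.0107, 0.0347, -0.0028, -0.0039, -0.0017], [-0.0147, 0.0107, 0.0347, -0.0028, -0.0039, -0.0017]]}}

```text
time_s: 34.28
tcp_pos: [0.5874, 0.1808, 0.0508]
eef_rot: [-178.5, -23.1, -0.2]
contact_force: [0.4, 0.1, -0.1]
gripper_width: 0.0502
gripper_force: 0.0
```

```bash
python3 - <<'E'
from h import *
print(get_state()["joints"].round(1)); bingrasp(*CU,.005)
E
```

```text
[ 19.5  10.4 -57.8  95.5  -6.2 -23.7]
from [0.5874 0.1808 0.0508] d tool mm [1.1 0.1 5.7] rotvec [0.09 0.05 0.31]
```

```bash
sed -i 's/^LEAN=10/LEAN=17/' h.py; python3 - <<'E'
from h import *
bingrasp(*CU,.012)
E
```

```text
from [0.5874 0.1808 0.0508] d tool mm [-4.8  0.1 -1.5] rotvec [ 0.11 -6.95  0.3 ]
```

Converted, -0.0048 m / 0.75 = -0.0064, -0.004 m / 0.75 = -0.0053, -6.95 degrees / 180 = -0.0386.

Call:
{"api": "drive_effector", "payload": {"deltas": [[-0.0027, 0, -0.0053, 0, -0.0128, 0], [-0.0047, 0, -0.004, 0, -0.0256, 0.0006], [-0.0064, 0, -0.002, 0.0006, -0.0386, 0.0017], [-0.0064, 0, -0.002, 0.0006, -0.0386, 0.0017], [-0.0064, 0, -0.002, 0.0006, -0.0386, 0.0017], [-0.0064, 0, -0.002, 0.0006, -0.0386, 0.0017], [-0.0064, 0, -0.002, 0.0006, -0.0386, 0.0017]]}}

```text
time_s: 34.87
tcp_pos: [0.5828, 0.1831, 0.051]
eef_rot: [-178.1, -16.1, -0.3]
contact_force: [2.0, 0.3, 0.2]
gripper_width: 0.05
gripper_force: 0.0
```

```bash
python3 - <<'E'
from h import *
print(get_state()["joints"].round(1)); bingrasp(*CU,.0055)
E
```

```text
[ 40.6  13.3 -41.8  23.5 -23.1  28.6]
from [0.5828 0.1831 0.051 ] d tool mm [1.5 2.4 6.7] rotvec [-0.22  0.07 -0.02]
```

Converted, 0.0067 m / 0.75 = 0.0089, 0.006 m / 0.75 = 0.008.

Call:
{"api": "drive_effector", "payload": {"deltas": [[0.0009, 0.0013, 0.004, 0, 0, 0], [0.002, 0.0027, 0.008, 0, 0, 0], [0.002, 0.0027, 0.0089, 0, 0, 0], [0.002, 0.0027, 0.0089, 0, 0, 0]]}}

```text
time_s: 35.2
tcp_pos: [0.5856, 0.178, 0.0434]
eef_rot: [-178.4, -16.1, -0.4]
contact_force: [-0.9, 0.1, 0.3]
gripper_width: 0.0501
gripper_force: 0.0
```

Call:
{"api": "drive_effector", "payload": {"deltas": [[0, 0, 0, 0, 0, 0], [0, 0, 0, 0, 0, 0], [0, 0, 0, 0, 0, 0], [0, 0, 0, 0, 0, 0], [0, 0, 0, 0, 0, 0], [0, 0, 0, 0, 0, 0], [0, 0, 0, 0, 0, 0]], "finger_gap": 0.0, "squeeze": 45}}

```text
time_s: 35.78
tcp_pos: [0.5856, 0.1777, 0.0433]
eef_rot: [-178.3, -16.0, -0.6]
contact_force: [0.4, -0.2, 0.3]
gripper_width: 0.0218
gripper_force: 43.3
```

```bash
python3 - <<'E'
from h import *
bingrasp(*CU,.0055); bingrasp(*CU,.12)
E
```

```text
from [0.5856 0.1777 0.0433] d tool mm [ 0.8 -3.1 -1.3] rotvec [ 0.02  0.09 -0.28]
from [0.5856 0.1777 0.0433] d tool mm [ -32.9   -2.9 -110.7] rotvec [ 0.02  0.09 -0.28]
```

Converted, -0.112 m / 0.75 = -0.1493, -0.031 m / 0.75 = -0.0413.

Call:
{"api": "drive_effector", "payload": {"deltas": [[-0.004, 0, -0.016, 0, 0, 0], [-0.0093, 0, -0.04, 0, 0, 0], [-0.0187, 0, -0.0733, 0, 0, 0], [-0.028, 0, -0.1067, 0, 0, 0], [-0.0373, 0, -0.14, 0, 0, 0], [-0.0413, 0, -0.1493, 0, 0, 0], [-0.0413, 0, -0.1493, 0, 0, 0], [-0.0413, 0, -0.1493, 0, 0, 0]]}}

```text
time_s: 36.45
tcp_pos: [0.5247, 0.1752, 0.1421]
eef_rot: [-178.3, -16.0, -0.6]
contact_force: [-0.4, 0.4, -0.8]
gripper_width: 0.0221
gripper_force: 45.8
```

```bash
python3 - <<'E'
from h import *
print(get_state()["joints"].round(1)); place((-.003,-.038),0,.16)
E
```

```text
[ 46.3   1.4 -39.5  17.1 -37.9  30.9]
from [0.5247 0.1752 0.1421] d tool mm [ 60.8 449.3  19.8] rotvec [ -1.72 -33.07  -1.83]
```

Converted, 0.386 m / 0.75 = 0.5147, 0.35 m / 0.75 = 0.4667, -33 degrees / 180 = -0.1833.

Call:
{"api": "drive_effector", "payload": {"deltas": [[0.0147, 0.024, -0.0373, -0.0017, -0.0333, -0.0017], [0.0293, 0.048, -0.0747, -0.0033, -0.0667, -0.0033], [0.044, 0.084, -0.1107, -0.005, -0.1, -0.0056], [0.0547, 0.132, -0.1227, -0.0067, -0.1333, -0.0072], [0.0613, 0.18, -0.12, -0.0083, -0.1667, -0.0089], [0.068, 0.228, -0.1173, -0.0094, -0.1833, -0.01], [0.0747, 0.276, -0.116, -0.0094, -0.1833, -0.01], [0.08, 0.324, -0.1133, -0.0094, -0.1833, -0.01], [0.0867, 0.372, -0.112, -0.0094, -0.1833, -0.01], [0.0933, 0.42, -0.1093, -0.0094, -0.1833, -0.01], [0.1, 0.4667, -0.1067, -0.0094, -0.1833, -0.01], [0.1067, 0.5147, -0.1053, -0.0094, -0.1833, -0.01]]}}

```text
time_s: 37.45
tcp_pos: [0.5792, -0.216, 0.226]
eef_rot: [180.0, 17.2, 1.6]
contact_force: [1.0, 1.0, -0.6]
gripper_width: 0.0218
gripper_force: 45.7
```

Call:
{"api": "drive_effector", "payload": {"deltas": [[0, 0, 0, 0, 0, 0], [0, 0, 0, 0, 0, 0]]}}

```text
time_s: 37.62
tcp_pos: [0.5787, -0.2162, 0.2255]
eef_rot: [180.0, 17.2, 1.5]
contact_force: [-0.2, 0.6, -1.0]
gripper_width: 0.0216
gripper_force: 45.7
```

```bash
python3 - <<'E'
from h import *
place((-.003,-.038),0,.045)
E
```

```text
from [ 0.5787 -0.2162  0.2255] d tool mm [ 70.8  57.9 202. ] rotvec [-0.08  0.22 -0.28]
```

Converted, 0.202 m / 0.75 = 0.2693, 0.188 m / 0.75 = 0.2507, -0.3 degrees / 180 = -0.0017.

Call:
{"api": "drive_effector", "payload": {"deltas": [[0.0133, 0.0333, 0.0333, 0, 0, 0], [0.0293, 0.06, 0.0733, 0, 0.0011, -0.0011], [0.044, 0.0773, 0.12, 0, 0.0011, -0.0017], [0.0613, 0.0773, 0.1667, 0, 0.0011, -0.0017], [0.0773, 0.0773, 0.2133, 0, 0.0011, -0.0017], [0.088, 0.0773, 0.2507, 0, 0.0011, -0.0017], [0.0944, 0.0773, 0.2693, 0, 0.0011, -0.0017], [0.0944, 0.0773, 0.2693, 0, 0.0011, -0.0017], [0.0944, 0.0773, 0.2693, 0, 0.0011, -0.0017], [0.0944, 0.0773, 0.2693, 0, 0.0011, -0.0017]]}}

```text
time_s: 38.45
tcp_pos: [0.5908, -0.2714, 0.016]
eef_rot: [-180.0, 16.7, 2.0]
contact_force: [-0.2, -0.0, -0.8]
gripper_width: 0.0217
gripper_force: 45.7
```

```bash
python3 - <<'E'
from h import *
place((-.003,-.038),0,.0075)
E
```

```text
from [ 0.5908 -0.2714  0.016 ] d tool mm [ 9.3  2.5 40.9] rotvec [ 0.05 -0.31  0.28]
```

Converted, 0.04 m / 0.75 = 0.0533, 0.037 m / 0.75 = 0.0493, -0.3 degrees / 180 = -0.0017.

Call:
{"api": "drive_effector", "payload": {"deltas": [[0.0027, 0.0013, 0.0133, 0, 0, 0], [0.0067, 0.0027, 0.0293, 0, 0, 0], [0.0093, 0.0027, 0.0427, 0, -0.0017, 0.0011], [0.0107, 0.0027, 0.0493, 0, -0.0017, 0.0011], [0.012, 0.0027, 0.0533, 0, -0.0017, 0.0011], [0.012, 0.0027, 0.0533, 0, -0.0017, 0.0011], [0.012, 0.0027, 0.0533, 0, -0.0017, 0.0011]]}}

```text
time_s: 39.03
tcp_pos: [0.5869, -0.2735, -0.0257]
eef_rot: [-180.0, 17.1, 1.8]
contact_force: [0.9, -0.4, -0.9]
gripper_width: 0.0217
gripper_force: 45.2
```

```bash
python3 - <<'E'
from h import *
place((-.003,-.038),0,.0075)
E
```

```text
from [ 0.5869 -0.2735 -0.0257] d tool mm [ 1.1  0.5 -0.2] rotvec [0.   0.07 0.05]
```

Converted, 0.0015 m / 0.75 = 0.002, 0.001 m / 0.75 = 0.0013.

Call:
{"api": "drive_effector", "payload": {"deltas": [[0.0004, 0, 0.0013, 0, 0, 0], [0.0007, 0, 0.002, 0, 0, 0], [0.0007, 0, 0.002, 0, 0, 0]]}}

```text
time_s: 39.28
tcp_pos: [0.5872, -0.2735, -0.0268]
eef_rot: [-180.0, 17.0, 1.8]
contact_force: [-0.2, -0.3, -0.5]
gripper_width: 0.0219
gripper_force: 45.2
```

Call:
{"api": "drive_effector", "payload": {"deltas": [[0, 0, 0.0007, 0, 0, 0], [-0.0013, 0, 0.0013, 0, 0, 0], [-0.0027, 0, 0.0008, 0, 0, 0], [-0.004, 0, 0.0004, 0, 0, 0], [-0.004, 0, 0.0004, 0, 0, 0]]}}

```text
time_s: 39.7
tcp_pos: [0.5862, -0.2737, -0.0263]
eef_rot: [180.0, 16.8, 1.8]
contact_force: [6.0, -0.5, -0.2]
gripper_width: 0.0217
gripper_force: 45.1
```

Converted, 0.0018 m / 0.75 = 0.0024, 0.0012 m / 0.75 = 0.0016.

Call:
{"api": "drive_effector", "payload": {"deltas": [[0.0013, 0, 0.0007, 0, 0, 0], [0.0024, 0, 0.0016, 0, 0, 0], [0.0024, 0, 0.0024, 0, 0, 0], [0.0024, 0, 0.0024, 0, 0, 0]]}}

```text
time_s: 40.03
tcp_pos: [0.5863, -0.2737, -0.027]
eef_rot: [180.0, 17.0, 1.8]
contact_force: [2.5, 3.2, 11.4]
gripper_width: 0.0219
gripper_force: 45.2
```

On the floor. Release, rise, and check with the wrist and top cameras.

Converted, -0.0008 m / 0.75 = -0.0011.

Call:
{"api": "drive_effector", "payload": {"deltas": [[0, 0, -0.0011, 0, 0, 0], [0, 0, -0.0011, 0, 0, 0]]}}

```text
time_s: 40.2
tcp_pos: [0.5862, -0.2737, -0.027]
eef_rot: [180.0, 17.0, 1.8]
contact_force: [3.5, 1.4, 6.9]
gripper_width: 0.0215
gripper_force: 45.1
```

Call:
{"api": "drive_effector", "payload": {"deltas": [[0, 0, 0, 0, 0, 0], [0, 0, 0, 0, 0, 0], [0, 0, 0, 0, 0, 0], [0, 0, 0, 0, 0, 0], [0, 0, 0, 0, 0, 0], [-0.0053, 0, -0.02, 0, 0, 0], [-0.016, 0, -0.06, 0, 0, 0], [-0.032, 0, -0.1067, 0, 0, 0], [-0.048, 0, -0.16, 0, 0, 0], [-0.064, 0, -0.2133, 0, 0, 0], [-0.08, 0, -0.2667, 0, 0, 0], [-0.0933, 0, -0.3133, 0, 0, 0]], "finger_gap": 0.038}}

```text
time_s: 41.2
tcp_pos: [0.5866, -0.2736, 0.2194]
eef_rot: [-180.0, 17.1, 1.8]
contact_force: [0.6, -0.7, 0.4]
gripper_width: 0.0381
gripper_force: 0.0
```

Call:
{"api": "drive_effector", "payload": {"deltas": [[-0.04, 0, 0, 0, 0, 0], [-0.0933, 0, 0, 0, 0.0222, 0], [-0.1333, 0, 0, 0, 0.0556, 0], [-0.1733, 0, 0, 0, 0.0944, 0], [-0.2133, 0, 0, 0, 0.0944, 0], [-0.2133, 0, 0, 0, 0.0944, 0], [-0.2133, 0, 0, 0, 0.0944, 0]]}}

```text
time_s: 41.78
tcp_pos: [0.4325, -0.2784, 0.2655]
eef_rot: [180.0, -0.1, 1.7]
contact_force: [0.9, -0.2, 0.3]
gripper_width: 0.0379
gripper_force: 0.0
```

```bash
python3 - <<'E'
from h import *
w=viewer.capture("wrist"); t=viewer.capture("top")
for n,c in [("wrist",w),("top",t)]: print(n); traycheck(c)
a=cv2.resize(w["frame"],(400,250)); b=t["frame"][120:300,290:540]; b=cv2.resize(b,(400,288)); cv2.imwrite("pics/f.png",np.vstack([a,b])[:,:,::-1])
E
```

```text
wrist
rim mean x (expect -.0895) -0.0882 slope deg -0.04
blob 1739 mean [-0.0319  0.0784] rel yaw 0.22 x [-0.0844  0.0301] z 0.0164
blob 1857 mean [-0.0287  0.0206] rel yaw 0.08 x [-0.0849  0.03  ] z 0.0166
blob 1733 mean [-0.0324 -0.0384] rel yaw -0.02 x [-0.0856  0.0205] z 0.0167
blob 1700 mean [-0.0339 -0.0981] rel yaw -0.16 x [-0.0844  0.0133] z 0.0167
toph.py:37: RuntimeWarning: Mean of empty slice.
  print("rim mean x (expect -.0895)",X[rim].mean().round(4), "slope deg",np.degrees(np.arctan(np.polyfit(Y[rim],X[rim],1)[0])).round(2))
  ret = ret.dtype.type(ret / rcount)
Traceback (most recent call last):
  File "h.py", line 37, in traycheck
    print("rim mean x (expect -.0895)",X[rim].mean().round(4), "slope deg",np.degrees(np.arctan(np.polyfit(Y[rim],X[rim],1)[0])).round(2))
                                                                                                ~~~~~~~~~~^^^^^^^^^^^^^^^^^
TypeError: expected non-empty vector for x
```

```bash
python3 - <<'E'
from h import *
cv2.imwrite("pics/f2.png",viewer.capture("wrist")["frame"][:,:,::-1])
t=viewer.capture("top"); print(depthpt(t,[(313,187),(302,130),(309,253)]).round(3).tolist(), get_state()["joints"].round(1))
E
```

```text
[[0.619, 0.005, 0.159], [0.778, 0.032, 0.035], [0.484, 0.011, 0.172]] [-10.8   3.2 -12.2  -0.  -74.7 102.6]
```

View pics/f2.png

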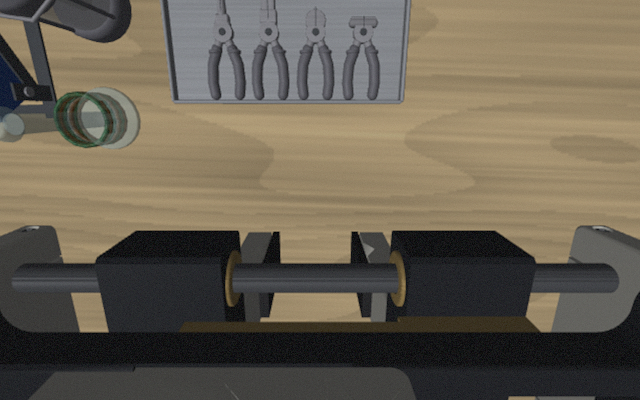

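The final view shows all four in a neat row. From left to right the rivets are long-nose (222,32), flat-nose (269,32), cutter (315,32) and nipper (363,32), with the handle ends on the near rim at row 99. The lantern, soap dish and bangle stand read where they did at the start.

```bash
python3 -c "
from plant import r, viewer, workorder, get_state
print(workorder.close_job())"
```

```text
the job is handed in; nothing more can be done
None
```

I laid all four pliers in one row on the tray and handed the job in at about 42 s; no verdict came back, but the last images show the right order, about 59 mm rivet spacing, handle ends within about 2 mm of the near rim, and the lantern, bangle stand and soap dish where they started.

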